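Slide the spray can home in its sprung bench holder

ROBOT

A 7-joint arm with a two-finger parallel gripper is mounted at the origin on the work surface. World frame = base frame: x ahead of the robot, y to its left, z up, the work surface at z = 0. Lengths are in m, angles in rad, forces in N, time in s.
With the tool pointing down it reaches from about 0.4 to 0.875 m from the base axis. Payload 6.5 kg.
Tool frame: the origin (TCP) lies between the finger pads; the fingertips stand 8 mm ahead of it and the grasp point (between the pads) lies 11 mm behind it; z points along the fingers, y is the direction in which the jaws open and shut (so a half turn about z gives the same grasp; the last joint's range is limited). The gripper opens to 85 mm and grips with 20 to 120 N. Pads are 22 mm wide; open, the fingers measure 114 mm over their backs; the gripper's body (76 mm by 85 mm) begins 54 mm behind the grasp point. The pads swing forward as they close: fully open they stand 13 mm farther back than shut.
Start: joints at [1.135, 0.536, -0.004, 1.538, 0.003, 1.067, -0.071], TCP at [0.235, -0.606, 0.239] pointing down, gripper open.
Joint ranges: [-2.7, 2.7], [-0.37, 2.16], [-1.27, 1.26], [0.24, 2.4], [-1.31, 4.45], [0.19, 1.91], [-2.76, 2.76]. Speed limits (rad/s): [2.39, 2.39, 3.14, 3.14, 3.14, 3.14, 3.14].

INTERFACE

Orientations are given as a 3x3 rotation matrix whose columns are the frame's x, y, z axes.
In Python, from cell import * gives the robot as it stands. The module is installed in compiled form; this text tells all that it offers.
- The arm moves only by the shell command python3 -m jog 'ROWS' [FORCE]. ROWS is JSON, a list of rows, each a list of 3 entries, a list of its own where there are three numbers: the shift along the tool's x, y, z in mm, then the turn about the tool's z in degrees, then the finger opening in mm, from 0 to 85.4. In form: [[[tx, ty, tz], yaw, hand], ...]. A call has 1 to 20 rows; each row is the pose to reach, as a shift and turn from the pose measured when the call began, along the tool's axes at that moment; what a row does not reach only later rows make up. A row lasts 1/10 s, in which the tool goes at most 50 mm and 8.59 degrees, less where a joint would pass 70% of its speed; a pose out of reach is approached as far as the arm can. A call with a gripper value outside its range is refused whole. The fingers move at their own pace and stop on an object; FORCE is the grip in N (left out, the last holds). Time passes only in rows, so rows that repeat a pose let the fingers close. It gives the time, the measured TCP pose, the force and the opening at its end, in the units of the state.
- get_state(): the state, without advancing time (a new reading comes with each control period).
- camera(name): name is "side" or "top" or "wrist"; returns the picture (384x512x3 uint8, blue, green, red); there is no depth.
- camera_model(name): a dict with "camera_matrix" (3x3 intrinsics, pixels), "camera_from_world" (4x4, takes a point from world to camera coordinates); the wrist camera has in their place "T_tool_cam" (4x4, takes a point from camera to tool coordinates, whose origin is the TCP and whose axes are the flange's). Camera axes: x right, y down, z forward; pixel columns grow to the right and rows downward; lengths in m; the calibration is good to about 2 mm. A picture is of the moment at which its call begins: read the wrist's pose just before it. camera_model takes no time and is no camera call.
- finish_job(): hands the job in, once; it reports no verdict.
The state is a dict: "time": time; "joints": joint angles; "joint_velocities": joint speeds; "effort": joint torques, N m; "ee_pos": TCP position; "tool_rot": TCP orientation; "ft_force": force on the tool from outside, world axes, zero at the start; "wrist_torque": the same for the moment, N m; "width": finger opening in m.
Only numpy, scipy, OpenCV 4.12 (cv2) and the standard library are available. Lean on these libraries where they do the work, as an engineer would, in place of code of your own. Each camera call takes 0.05 s, during which the arm holds its last target.

TASK

Slide the tall spray can along the bench into its holder, past the two spring catches, and press it with 12 to 16 N of push against the sprung buffer at the back so that it seats; let go and leave it standing there behind the catches. Push low down and gently, keeping it upright and on the bench all the way, never with more than about 17 N, for it is thin. Leave the jar, the steel tee piece and the brush where they are.

Things in the scene. Friction and masses are not known exactly. Their poses are not given: they have to be found in the camera images.
- can_center (a point): Centre of the loose spray can, half-way up, 111 mm above its underside. Bare aluminium with a plain paper band and grey cap: 62 mm diameter, 222 mm tall (straight for 175 mm, cap 51 mm diameter), z axis up its length, about 0.3 to 0.55 kg. It stands on the bench; pushed more than about 45 mm above the bench it topples.
- holder: Fixed can holder, origin on the bench; the can slides in over the bare bench along the holder's level +x at y = 0. Two rails 18 mm high at y = +-58 to 74 mm, x = -20 to +110 mm. Between them a carriage with the buffer and catches is locked at an unknown, unmeasured depth d of 0 to 26 mm. A seated can's centre stands near x = d, y = 0 in the holder's frame.
- holder_bridge (a point): Middle of the underside of the holder's bridge bar, 248 mm above the bench at holder x = 30 mm; axes as the holder's. The bar is 34 mm deep (x), on posts at y = +-58 to 74 mm: a gripper holding the can's top cannot pass under it. Low on the carriage below is the buffer: a rubber pad 34 mm wide, 12 to 38 mm up, face at holder x = d + 31 mm, spring about 7 N per mm, 4 mm travel.
- holder_mouth (a point): Point on the bench on the holder's centre line at holder x = -65 mm: a can centred here is lined up and clear of the catches. The can first meets the catches with its centre at holder x = d - 34 mm, spreads them widest at d - 17 mm, and they close behind it at d. Passing takes about 5 to 11 N of push, bench friction of 1 to 4 N included (more if the push also bears down).
- catch_left (a joint): Swing of the catch on the holder's +y side, rad: 0 shut (at rest), grows as the can spreads it outward, about 0.1 with the can half-way past. It is an upright steel free-turning roller, 8 mm diameter, 12 to 42 mm above the bench, at holder x = d - 17 mm, y = 31 mm when shut, on a sprung arm hinged at x = d + 30 mm, y = 48 mm.
- catch_right (a joint): The same on the holder's -y side (mirror image).
- paste_jar: Bystander: squat white jar 68 mm diameter, 60 mm tall, loose; origin at the centre of its underside.
- tee_coupon: Bystander: loose welded steel tee piece, base 110 x 70 x 8 mm with an upright rib along its x axis, 53 mm tall; origin at the centre of its underside.
- wire_brush: Bystander: loose hand brush 200 mm long, lying along its x axis.
Not all that is in view belongs to the job. What is shaped like the part that bears can_center but yellow is not meant.

How it is judged:
By the outcome, as a careful person would: the job done as asked, in the order asked, and still so for the second after the job is handed in, with the robot touching nothing.
It also fails if it takes over 72 s, if anything falls off the work surface, if the arm or the gripper's body presses on something with over 40 N, if the wrist force passes 120 N, or if a joint passes its speed limit or range.

## Working session

There is one attempt and no reset: what is moved stays moved. The work goes in short steps, Python scripts to look and compute and a shell command to move; the robot and the scene stay as the last step left them, time stands still between calls to the robot, and variables do not carry over. Pictures are saved under pics/ and viewed, and the job is handed in when it is done.

```bash
mkdir -p pics; python3 - <<'E'
from cell import *
import cv2,numpy as np
s=get_state()
print(s)
for n in ["side","top","wrist"]:
    im=camera(n); cv2.imwrite(f"pics/{n}0.png",im)
    m=camera_model(n); print(n,{k:np.round(v,4).tolist() for k,v in m.items()})
E
```

```text
{'time': 0.0, 'joints': array([ 1.13475449,  0.5371756 , -0.0044597 ,  1.53886092,  0.00259611,
        1.06728075, -0.07123793]), 'joint_velocities': array([ 0.00025373, -0.00182881, -0.00066748,  0.00038609,  0.0002184 ,
       -0.0009608 , -0.00127928]), 'effort': array([ 3.87343734e-04, -5.83410072e+01,  1.04899518e+00, -2.59100497e+01,
        1.22934580e-02,  9.57055483e-03, -2.95566554e-05]), 'ee_pos': array([ 0.2347318 , -0.60548372,  0.23841151]), 'tool_rot': array([[ 9.32366334e-01,  3.61514169e-01, -7.24532714e-04],
       [ 3.61514877e-01, -9.32365038e-01,  1.55866766e-03],
       [-1.12048529e-04, -1.71517861e-03, -9.99998523e-01]]), 'ft_force': array([0.24282954, 0.10123714, 0.38412392]), 'wrist_torque': array([ 0.0069426 , -0.00696977,  0.00926567]), 'width': 0.08538773347837292}
side {'camera_matrix': [[380.4504, 0.0, 253.9804], [0.0, 380.4504, 188.6596], [0.0, 0.0, 1.0]], 'camera_from_world': [[0.98, -0.1977, -0.0214, -0.5524], [-0.124, -0.5233, -0.8431, 0.1924], [0.1555, 0.8289, -0.5374, 1.0017], [0.0, 0.0, 0.0, 1.0]]}
top {'camera_matrix': [[412.8509, 0.0, 257.6883], [0.0, 412.8509, 195.2567], [0.0, 0.0, 1.0]], 'camera_from_world': [[-0.0007, -0.9998, 0.0207, -0.034], [-0.9967, -0.001, -0.0815, 0.5631], [0.0815, -0.0207, -0.9965, 1.1726], [0.0, 0.0, 0.0, 1.0]]}
wrist {'camera_matrix': [[305.3997, 0.0, 255.1108], [0.0, 305.3997, 187.5419], [0.0, 0.0, 1.0]], 'T_tool_cam': [[0.0007, -0.9559, -0.2936, 0.0759], [1.0, 0.0008, -0.0002, 0.0001], [0.0005, -0.2936, 0.9559, -0.1337], [0.0, 0.0, 0.0, 1.0]]}
```

View pics/side0.png

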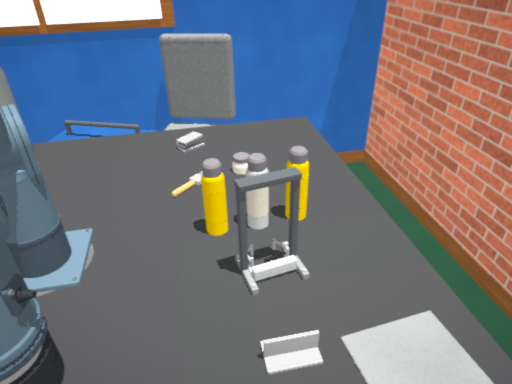

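View pics/top0.png

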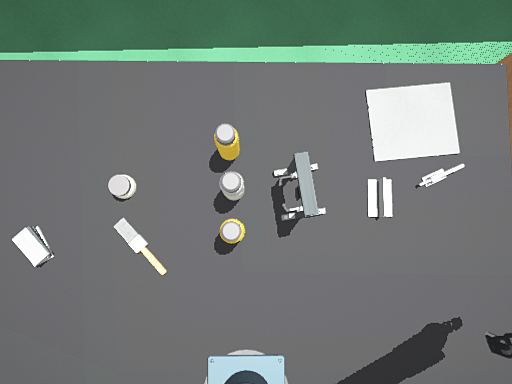

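View pics/wrist0.png

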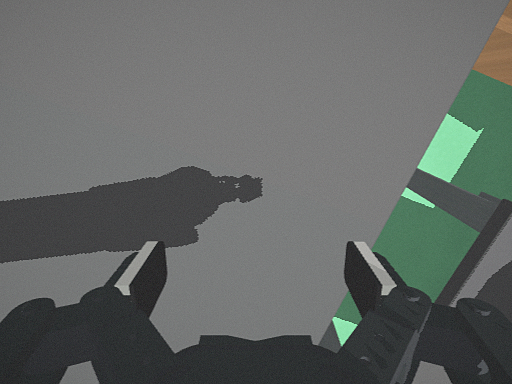

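```bash
python3 - <<'E'
import cv2,numpy as np
w=cv2.imread("pics/wrist0.png");t=cv2.imread("pics/top0.png");s=cv2.imread("pics/side0.png")
cv2.imwrite("pics/c1.png",cv2.resize(cv2.convertScaleAbs(w[220:384,0:256],alpha=2.2,beta=20),None,fx=3,fy=3,interpolation=2))
cv2.imwrite("pics/c2.png",cv2.resize(t[110:260,200:340],None,fx=4,fy=4,interpolation=2)[:600])
cv2.imwrite("pics/c3.png",cv2.resize(s[140:300,160:340],None,fx=3.7,fy=3.7,interpolation=2))
E
```

```text
(no output)
```

View pics/c1.png

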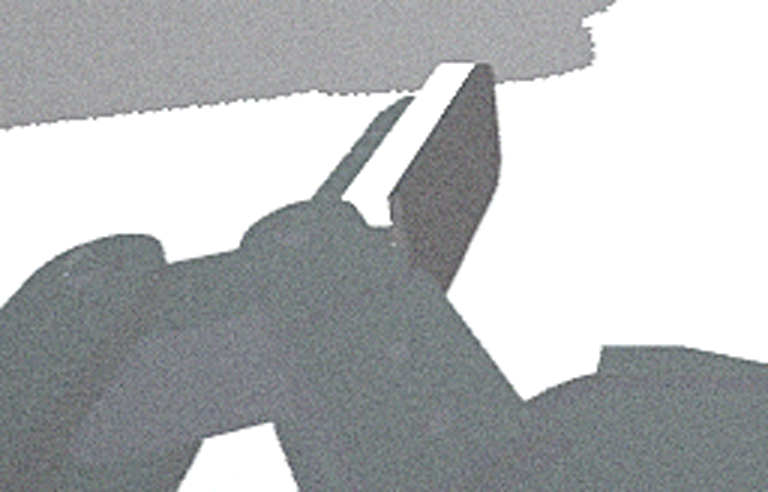

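View pics/c2.png

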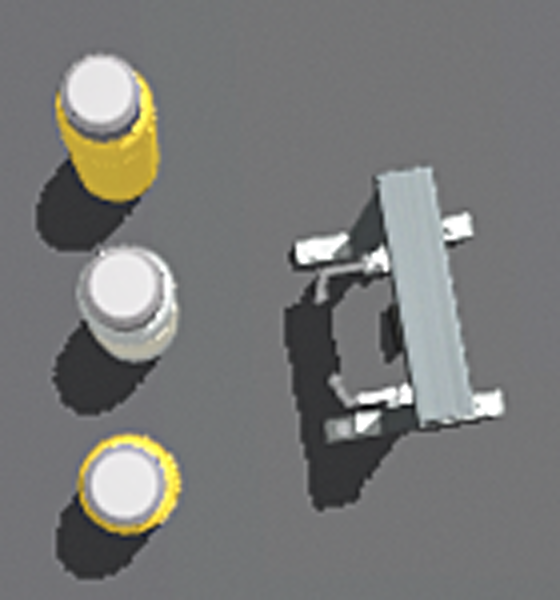

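View pics/c3.png

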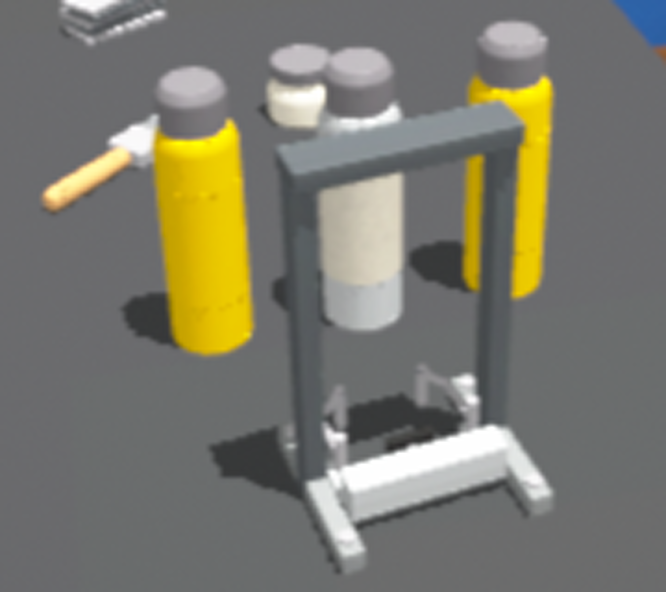

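```bash
cat > h.py <<'E'
import numpy as np,cv2
from cell import camera_model
def ray(name,uv):
    m=camera_model(name);K=np.array(m["camera_matrix"]);T=np.array(m["camera_from_world"])
    d=np.linalg.inv(K)@np.array([uv[0],uv[1],1.]);R=T[:3,:3]
    return -R.T@T[:3,3],R.T@d
def onz(name,uv,z):
    o,d=ray(name,uv);return (o+d*(z-o[2])/d[2])
def proj(name,p):
    m=camera_model(name);T=np.array(m["camera_from_world"]);q=np.array(m["camera_matrix"])@(T[:3,:3]@np.array(p)+T[:3,3]);return q[:2]/q[2]
E
python3 - <<'E'
from h import *
t=cv2.imread("pics/top0.png");s=cv2.imread("pics/side0.png")
np.set_printoptions(precision=4,suppress=True)
hsv=cv2.cvtColor(t,cv2.COLOR_BGR2HSV)
# caps in top: grey bright
for (x0,y0,x1,y1) in [(214,120,240,148),(218,168,248,202),(216,216,248,246)]:
    c=t[y0:y1,x0:x1].astype(int); g=c.min(2); sat=c.max(2)-g
    m=((g>185)&(sat<30)).astype(np.uint8)
    n,l,st,ce=cv2.connectedComponentsWithStats(m)
    i=1+np.argmax(st[1:,4]); uv=ce[i]+[x0,y0]; print("cap",uv,st[i],onz("top",uv,.222))
# rail masks
c=t[160:225,265:335].astype(int); g=c.min(2)
m=(g>200).astype(np.uint8)
n,l,st,ce=cv2.connectedComponentsWithStats(m)
for i in range(1,n):
    if st[i,4]>8:
        cnt=np.argwhere(l==i)[:,::-1].astype(np.float32); print(st[i],ce[i]+[265,160],cv2.boxPoints(cv2.minAreaRect(cnt+np.float32([265,160]))).tolist())
# bar
m=cv2.inRange(t,(130,130,110),(175,175,160));m[:145]=0;m[225:]=0;m[:,:285]=0;m[:,330:]=0
n,l,st,ce=cv2.connectedComponentsWithStats(m);i=1+np.argmax(st[1:,4])
cnt=np.argwhere(l==i)[:,::-1].astype(np.float32);bx=cv2.boxPoints(cv2.minAreaRect(cnt));print("bar",st[i],ce[i],bx.tolist())
for z in(.248,.265,.27):
    P=np.array([onz("top",p,z) for p in bx]);print(z,onz("top",ce[i],z),P.tolist())
cv2.imwrite("pics/c4.png",cv2.resize(t[160:225,268:335],None,fx=9,fy=9,interpolation=0))
E
```

```text
cap [224.7227 131.8318] [  3   4  16  17 220] [0.7021 0.0505 0.222 ]
cap [232.0542 180.5884] [  4   4  22  21 277] [0.5824 0.0322 0.222 ]
cap [230.8194 230.4934] [  7   6  17  18 227] [0.4622 0.0346 0.222 ]
[46  3  7  7 32] [314.0938 166.25  ] [[309.88232421875, 164.5294189453125], [316.23529052734375, 162.94119262695312], [317.4705810546875, 167.88235473632812], [311.11761474609375, 169.4705810546875]]
[ 9  9 13  7 53] [279.2075 171.8113] [[273.4324035644531, 170.5946044921875], [285.9189147949219, 168.51351928710938], [286.7027282714844, 173.21621704101562], [274.2162170410156, 175.29730224609375]]
[27 12  5  6 17] [294.2353 174.5294] [[292.0, 172.0], [296.0, 172.0], [296.0, 177.0], [292.0, 177.0]]
[24 47 10  4 27] [293.9259 208.6296] [[289.0, 207.0], [298.0, 207.0], [298.0, 210.0], [289.0, 210.0]]
[35 46  3  5 13] [301.     208.3077] [[300.0, 206.0], [302.0, 206.0], [302.0, 210.0], [300.0, 210.0]]
[51 48 10  7 39] [321.2564 210.8974] [[315.27996826171875, 208.95999145507812], [324.51995849609375, 207.63998413085938], [325.25994873046875, 212.81997680664062], [316.01995849609375, 2
[... 234 characters left out ...]
48 [ 0.5119 -0.0984  0.248 ] [[0.5148039409947174, -0.09338691260756185, 0.248], [0.5148071554065776, -0.1027952819086664, 0.248], [0.5077604913276131, -0.10274663378397188, 0.248], [0.5077586930346778, -0.09334385727166566, 0.248]]
0.265 [ 0.5111 -0.0968  0.265 ] [[0.5139398303344006, -0.09190716547810208, 0.265], [0.5139429882370524, -0.10115013609216233, 0.265], [0.5070202041790992, -0.10110234319919757, 0.265], [0.5070184375000686, -0.09186486705297328, 0.265]]
0.27 [ 0.5108 -0.0963  0.27  ] [[0.5136856801401898, -0.09147194573414333, 0.27], [0.5136888214224862, -0.10066626967554348, 0.27], [0.5068024726648304, -0.10061872832132276, 0.27], [0.506800715284007, -0.09142986992982846, 0.27]]
```

View pics/c4.png

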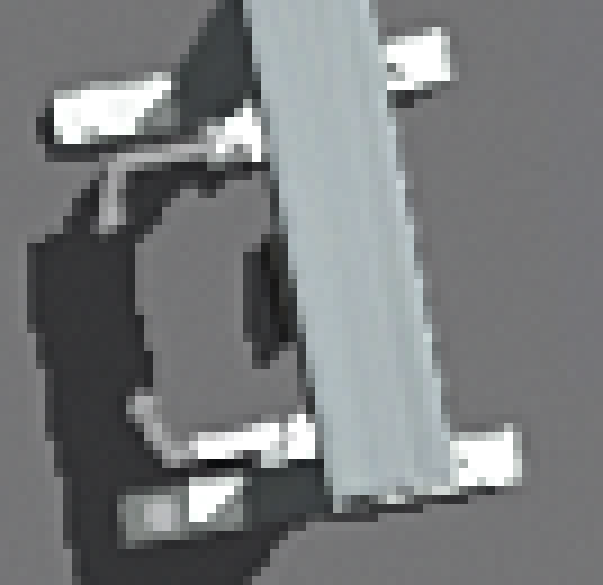

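```bash
python3 - <<'E'
from h import *
np.set_printoptions(precision=4,suppress=True)
f=lambda p:onz("top",np.array(p)/9+[268,160]-np.array([.5,.5]),.018)
UL,UR,LL,LR=map(f,[(54,117),(455,55),(121,517),(521,455)])
print(UL,UR,LL,LR,"len",np.linalg.norm(UR-UL),np.linalg.norm(LR-LL),"gap",np.linalg.norm(UL-LL),np.linalg.norm(UR-LR))
ex=(UR-UL+LR-LL);ex/=np.linalg.norm(ex);ey=np.cross([0,0,1],ex)
c=(UL+UR+LL+LR)/4; o=c-ex*.045; o[2]=0
print("origin",o,"ex",ex,"ang",np.degrees(np.arctan2(ex[1],ex[0])),"gapdir",(UL-LL)/np.linalg.norm(UL-LL),ey)
print("gap-derived ex",np.cross(UL-LL+UR-LR,[0,0,1])/np.linalg.norm(UL-LL+UR-LR))
for x in(13,47):
  print("bar proj",[proj("top",o+ex*x/1e3+ey*y/1e3+[0,0,.27]) for y in(-74,74)])
can=np.array([.5824,.0322,0]);r=can-o;print("can in holder",r@ex,r@ey)
for n,y in(("yf",np.array([.7021,.0505,0])),("yn",np.array([.4622,.0346,0]))): r=y-o;print(n,r@ex,r@ey)
print("mouth",o-ex*.065, "side can base proj",proj("side",can),"top",proj("side",can+[0,0,.222]),"holder o",proj("side",o))
# roller pixels z .042
for p in [(105,230),(140,405)]:
  q=onz("top",np.array(p)/9+[267.5,159.5],.042)-o; print("roller",q@ex,q@ey)
for p in [(255,300)]:
  q=onz("top",np.array(p)/9+[267.5,159.5],.038)-o; print("pad",q@ex,q@ey)
E
```

```text
[ 0.6304 -0.0803  0.018 ] [ 0.6511 -0.2114  0.018 ] [ 0.5005 -0.1015  0.018 ] [ 0.5205 -0.2311  0.018 ] len 0.13263831394084025 0.13120157816986922 gap 0.13159264901602488 0.13201771456165234
origin [ 0.5687 -0.1116  0.    ] ex [ 0.1542 -0.988   0.    ] ang -81.12941761033534 gapdir [0.987  0.1605 0.    ] [ 0.988   0.1542 -0.    ]
gap-derived ex [ 0.1551 -0.9879  0.    ]
bar proj [array([304.3712, 215.0184]), array([293.9392, 151.9865])]
bar proj [array([318.9409, 212.7337]), array([308.3472, 149.8027])]
can in holder -0.13998415552127025 0.035712108363565434
yf -0.13960715962014802 0.15680231388858104
yn -0.160890663780437 -0.08268011229475906
mouth [ 0.5587 -0.0474  0.    ] side can base proj [258.0721 223.8048] top [256.753  156.7673] holder o [264.2937 257.4319]
roller -0.012979122981889496 0.02454269002557293
roller -0.010875969135809738 -0.03215318035558438
pad 0.031107539359899225 -0.004530609362566373
```

```bash
cat >> h.py <<'E'
from cell import get_state
O=np.array([.5687,-.1116,0]);EX=np.array([.1542,-.988,0]);EY=np.array([.988,.1542,0])
def W(hx,hy,z): return O+EX*hx/1e3+EY*hy/1e3+[0,0,z/1e3]
def go(p,yang=None):
    """shift in tool axes mm to reach world p, yaw so that tool y has world angle yang deg"""
    s=get_state();R=s["tool_rot"];d=R.T@(np.array(p)-s["ee_pos"])*1e3
    a=np.degrees(np.arctan2(R[1,1],R[0,1]))
    yaw=None if yang is None else (-(yang-a)+180)%360-180
    return d.round(1),a.round(2),None if yaw is None else round(yaw,1)
def st():
    s=get_state();r=s["ee_pos"]-O
    f=s["ft_force"];R=s["tool_rot"]
    print("t",round(s["time"],2),"holder xy",(r@EX*1e3).round(1),(r@EY*1e3).round(1),"z",(s["ee_pos"][2]*1e3).round(1),"F h",(f@EX).round(2),(f@EY).round(2),f[2].round(2),"Ftool",(R.T@f).round(2),"M",s["wrist_torque"].round(3),"Mtool",(R.T@s["wrist_torque"]).round(3),"w",round(s["width"]*1e3,1))
E
python3 - <<'E'
from h import *
st()
p=W(-222,106,0)[:2]; print(p, go([*p,.40],58.9), go([*W(-222,106,300)],58.9))
E
```

```text
t 0.15 holder xy 436.6 -406.1 z 238.6 F h 0.22 0.15 -0.64 Ftool [0.1  0.25 0.64] M [-0.019  0.009 -0.014] Mtool [-0.014 -0.015  0.014] w 85.6
[0.6391956 0.1240812] (array([ 640.9, -534.4, -160.7]), np.float64(-68.81), np.float64(-127.7)) (array([ 640.9, -534.2,  -60.7]), np.float64(-68.81), np.float64(-127.7))
```

```bash
python3 -m jog '[[[0,0,-50],0,85],[[20,-10,-100],-8,85],[[50,-40,-150],-16,85],[[640,-534,-160],-128,85],[[640,-534,-160],-128,85],[[640,-534,-160],-128,85],[[640,-534,-160],-128,85],[[640,-534,-160],-128,85],[[640,-534,-160],-128,85],[[640,-534,-160],-128,85],[[640,-534,-160],-128,85],[[640,-534,-160],-128,85],[[640,-534,-160],-128,85],[[640,-534,-160],-128,85],[[640,-534,-160],-128,85],[[640,-534,-160],-128,85],[[640,-534,-160],-128,85],[[640,-534,-160],-128,85],[[640,-534,-160],-128,85],[[640,-534,-160],-128,85]]'; python3 -c "
from h import *
st();print(go(W(-222,106,250),58.9))"
```

```text
time: 2.15
ee_pos: [0.6385, 0.1295, 0.3982]
tool_rot: [[-0.863, 0.506, -0.002], [0.506, 0.863, 0.005], [0.004, 0.003, -1.0]]
ft_force: [0.3, -1.0, -0.2]
width: 0.0852
t 2.15 holder xy -227.4 106.1 z 398.2 F h 0.99 0.16 -0.18 Ftool [-0.75 -0.66  0.18] M [ 0.014  0.008 -0.014] Mtool [-0.009  0.014  0.014] w 85.2
(array([ -4. ,  -4.8, 148.1]), np.float64(59.61), np.float64(0.7))
```

```bash
python3 - <<'E'
from h import *
from cell import camera
st()
a=camera("wrist");b=camera("side")
cv2.imwrite("pics/w1.png",a);cv2.imwrite("pics/s1.png",b);cv2.imwrite("pics/ws1.png",np.hstack([cv2.resize(a,(400,300)),cv2.resize(b,(400,300))]))
E
```

```text
t 2.15 holder xy -227.4 106.1 z 398.2 F h 0.99 0.16 -0.18 Ftool [-0.75 -0.66  0.18] M [ 0.014  0.008 -0.014] Mtool [-0.009  0.014  0.014] w 85.2
```

View pics/ws1.png

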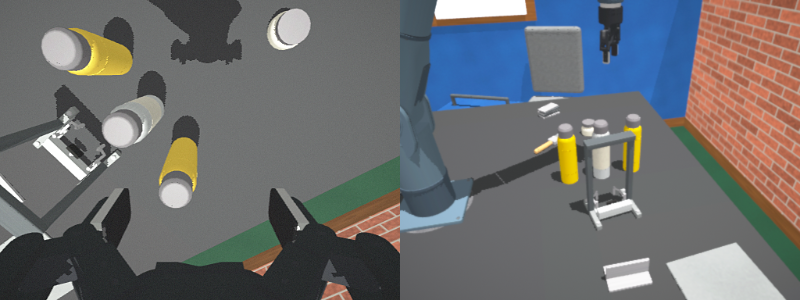

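```bash
python3 - <<'E'
import cv2
s=cv2.imread("pics/s1.png");w=cv2.imread("pics/w1.png")
cv2.imwrite("pics/c5.png",cv2.resize(cv2.convertScaleAbs(s[0:90,230:310],alpha=1.5,beta=20),None,fx=6,fy=6,interpolation=2))
cv2.imwrite("pics/c6.png",cv2.resize(w[90:300,0:270],None,fx=2.8,fy=2.8,interpolation=2))
E
```

```text
(no output)
```

View pics/c5.png

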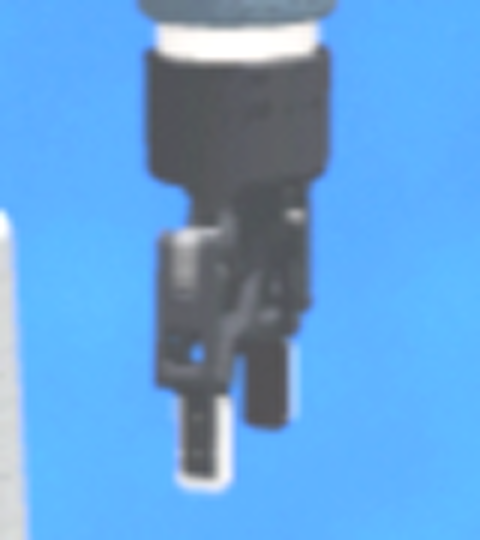

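View pics/c6.png

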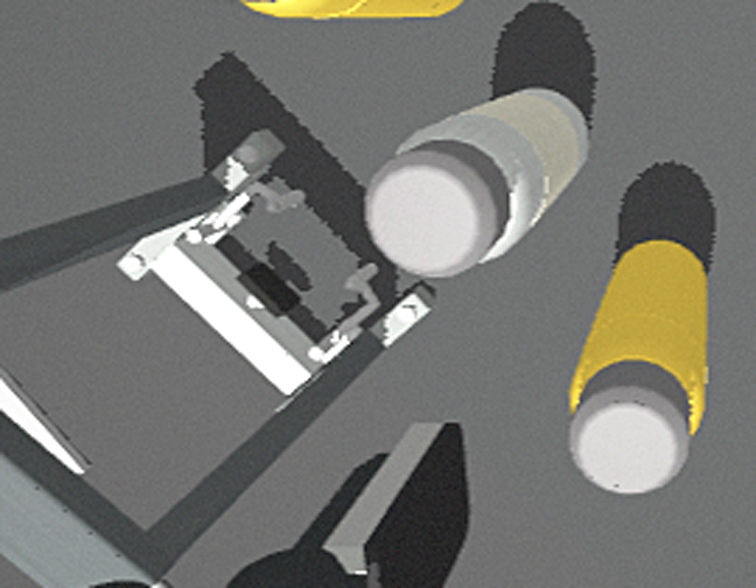

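```bash
cat >> h.py <<'E'
def wray(uv,s):
    m=camera_model("wrist");K=np.array(m["camera_matrix"]);T=np.array(m["T_tool_cam"])
    d=np.linalg.inv(K)@np.array([uv[0],uv[1],1.]);R=s["tool_rot"]
    return s["ee_pos"]+R@T[:3,3],R@(T[:3,:3]@d)
def wonz(uv,z,s):
    o,d=wray(uv,s);return o+d*(z-o[2])/d[2]
def H(p): r=p-O;return (r@EX*1e3).round(1),(r@EY*1e3).round(1)
E
python3 - <<'E'
from h import *
s=get_state()
f=lambda p:np.array(p)/2.8+[-.5,89.5]
for n,p,z in [("rollerR-",(298,198),.042),("rollerL+",(364,272),.042),("bufTopL",(240,285),.038),("bufTopR",(262,262),.038),("bufBR",(300,295),.038),("cap",(431,212),.222),("yfcap",(630,440),.222),("railL front out",(430,297),.018),("railL front in",(412,284),.018),("railR front",(262,130),.018),("railR front in",(285,148),.018)]:
  print(n,H(wonz(f(p),z,s)))
E
```

```text
rollerR- (np.float64(-16.7), np.float64(-27.5))
rollerL+ (np.float64(-13.5), np.float64(28.4))
bufTopL (np.float64(52.6), np.float64(-14.0))
bufTopR (np.float64(31.3), np.float64(-15.2))
bufBR (np.float64(29.3), np.float64(13.6))
cap (np.float64(-143.7), np.float64(35.6))
yfcap (np.float64(-138.6), np.float64(153.3))
railL front out (np.float64(-21.1), np.float64(65.5))
railL front in (np.float64(-18.5), np.float64(52.2))
railR front (np.float64(-18.6), np.float64(-73.1))
railR front in (np.float64(-21.1), np.float64(-57.0))
```

```bash
python3 -m jog '[[[0,14,0],0.7,85],[[0,14,50],0.7,85],[[0,14,100],0.7,85],[[0,14,150],0.7,85],[[0,14,200],0.7,85],[[0,14,250],0.7,85],[[0,14,300],0.7,85],[[0,14,340],0.7,85],[[0,14,360],0.7,85],[[0,14,375],0.7,85],[[0,14,385],0.7,85],[[0,14,390],0.7,85],[[0,14,390],0.7,85]]'; python3 - <<'E'
from h import *
from cell import camera
st()
a=camera("wrist");b=camera("side")
cv2.imwrite("pics/w2.png",a);cv2.imwrite("pics/ws2.png",np.hstack([cv2.resize(a,(400,300)),cv2.resize(b[60:260,120:387],(400,300))]))
E
```

```text
time: 3.55
ee_pos: [0.6455, 0.1366, 0.0092]
tool_rot: [[-0.853, 0.522, -0.001], [0.522, 0.853, 0.001], [0.001, 0.001, -1.0]]
ft_force: [0.2, -0.5, 0.9]
width: 0.0849
t 3.55 holder xy -233.4 114.1 z 9.2 F h 0.56 0.16 0.92 Ftool [-0.48 -0.32 -0.92] M [ 0.007 -0.018 -0.036] Mtool [-0.015 -0.012  0.036] w 84.9
```

View pics/ws2.png

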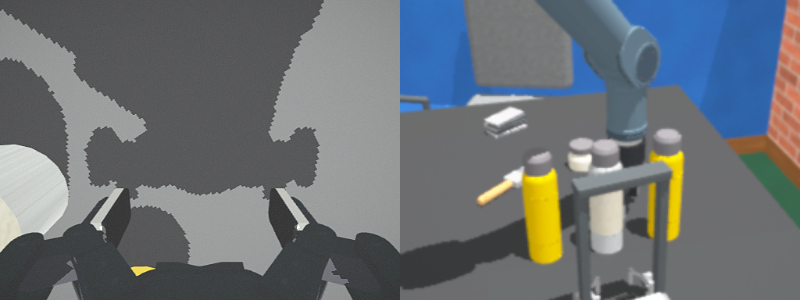

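```bash
python3 -m jog '[[[0,0,5],0,85],[[0,-6,5],0,85],[[0,-8,5],0,85],[[0,-10,5],0,85],[[0,-10,5],0,85]]'; python3 -c "
from h import *
st()"; python3 -m jog '[[[0,-2,0],0,85],[[0,-4,0],0,85],[[0,-6,0],0,85],[[0,-8,0],0,85],[[0,-8,0],0,85]]'>/dev/null; python3 -c "
from h import *
st()"
```

```text
time: 4.15
ee_pos: [0.6404, 0.1277, 0.0048]
tool_rot: [[-0.853, 0.522, 0.0], [0.522, 0.853, 0.001], [0.001, 0.001, -1.0]]
ft_force: [-0.3, -0.4, 0.1]
width: 0.0851
t 4.15 holder xy -225.4 107.8 z 4.8 F h 0.38 -0.34 0.08 Ftool [ 0.01 -0.51 -0.08] M [-0.006  0.005  0.013] Mtool [ 0.007  0.001 -0.013] w 85.1
t 4.65 holder xy -219.3 102.8 z 5.1 F h -2.73 2.48 2.09 Ftool [-0.13  3.69 -2.08] M [ 0.398 -0.197 -0.04 ] Mtool [-0.442  0.04   0.04 ] w 85.1
```

```bash
python3 - <<'E'
from h import *
from cell import camera
st()
a=camera("wrist");b=camera("side");st()
c=camera("top");st()
cv2.imwrite("pics/w3.png",a);cv2.imwrite("pics/s3.png",b);cv2.imwrite("pics/t3.png",c)
cv2.imwrite("pics/ws3.png",np.hstack([cv2.resize(a,(400,300)),cv2.resize(b[90:240,190:390],(400,300))]))
cv2.imwrite("pics/c7.png",cv2.resize(c[110:260,160:310],None,fx=4,fy=4))
E
```

```text
t 4.65 holder xy -219.3 102.8 z 5.1 F h -2.73 2.48 2.09 Ftool [-0.13  3.69 -2.08] M [ 0.398 -0.197 -0.04 ] Mtool [-0.442  0.04   0.04 ] w 85.1
t 4.75 holder xy -219.4 102.9 z 5.0 F h -2.13 2.94 1.21 Ftool [-0.86  3.53 -1.2 ] M [ 0.339 -0.24  -0.014] Mtool [-0.415 -0.027  0.013] w 85.1
t 4.8 holder xy -219.4 102.9 z 5.0 F h -2.15 1.66 0.58 Ftool [ 0.13  2.71 -0.57] M [ 0.38  -0.258  0.013] Mtool [-0.459 -0.022 -0.014] w 85.1
```

View pics/ws3.png

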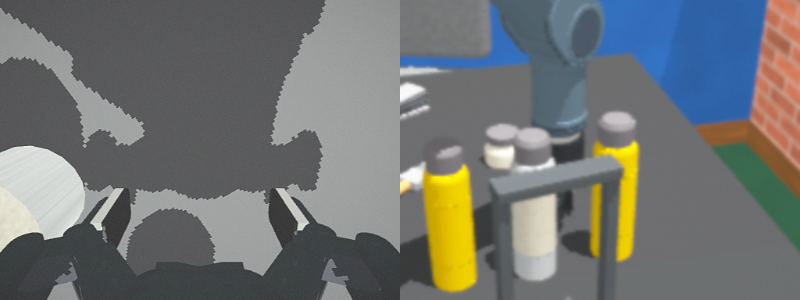

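View pics/c7.png

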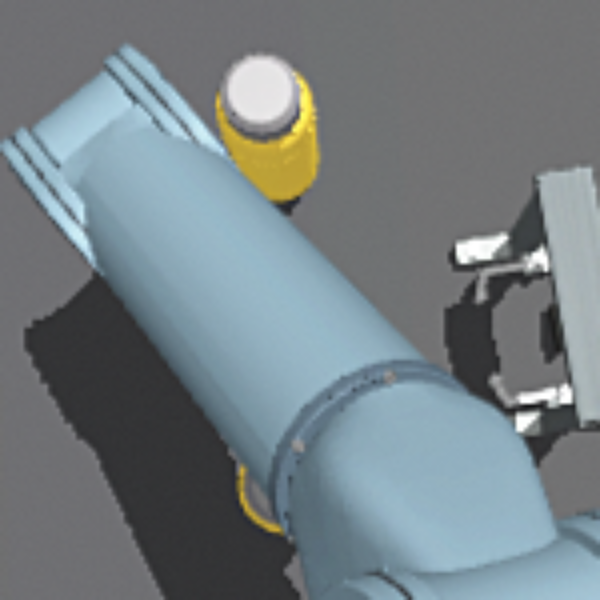

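```bash
python3 - <<'E'
import cv2
w=cv2.imread("pics/w3.png")
cv2.imwrite("pics/c8.png",cv2.resize(cv2.convertScaleAbs(w[180:340,0:200],alpha=1.6,beta=15),None,fx=3.7,fy=3.7,interpolation=2))
E
```

```text
(no output)
```

View pics/c8.png

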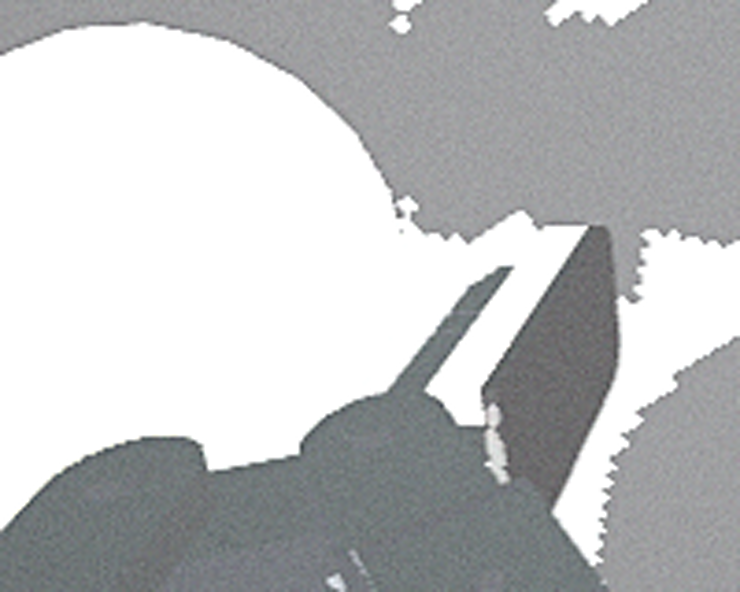

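```bash
python3 - <<'E'
from h import *
from scipy.optimize import least_squares
s=get_state()
f=lambda p:np.array(p)/3.7+[-.5,179.5]
P=np.array([wonz(f(p),0.,s) for p in [(60,33),(140,22),(190,30),(240,45),(300,82),(355,130),(385,180),(395,200)]])
r=least_squares(lambda c:np.linalg.norm(P[:,:2]-c,axis=1)-.031,[.58,.03])
c=np.array([*r.x,0]);print(r.x,H(c),r.fun*1e3)
q=s["tool_rot"].T@(c-s["ee_pos"])*1e3;print("can in tool",q)
E
```

```text
[0.5810513  0.03352365] (np.float64(-141.5), np.float64(34.6)) [-0.03147172  0.0938971  -0.06152093  0.11701283 -0.24534429  0.1766693
 -0.1079221   0.06748358]
can in tool [   1.61769203 -103.6298507     4.82123489]
```

```bash
python3 - <<'E'
import cv2,numpy as np
t=cv2.imread("pics/top0.png");s=cv2.imread("pics/side0.png")
r=lambda a,f:cv2.resize(a,f,interpolation=2)
cv2.imwrite("pics/c9.png",np.vstack([np.hstack([r(t[220:275,5:60],(260,260)),r(t[160:235,350:425],(260,260)),r(t[150:200,410:475],(260,260))]),np.hstack([r(s[325:375,250:330],(390,260)),r(s[125:160,165:220],(390,260))])]))
E
```

```text
(no output)
```

View pics/c9.png

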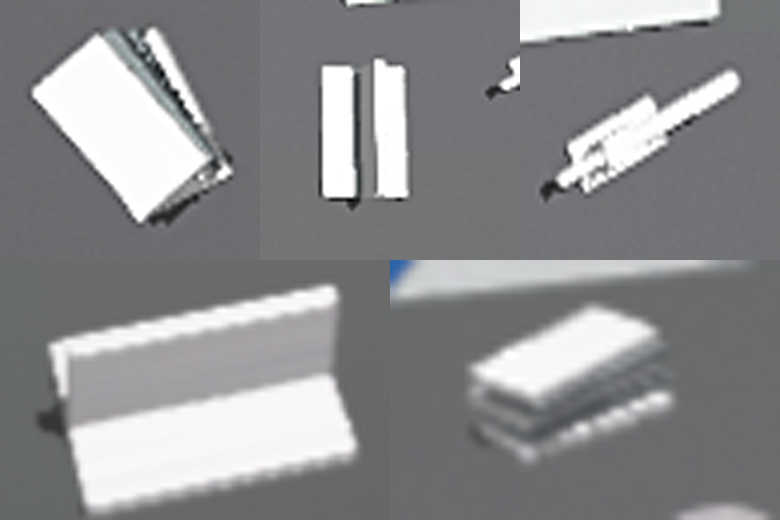

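```bash
python3 - <<'E'
from h import *
for z in (.39,.403,.45,.5,.55,.56,.58,.6,.62,.64): print(z,proj("side",[.6385,.1295,z]).round(1), "c5:",((proj("side",[.6385,.1295,z])-[230,0])*6).round(0))
E
```

```text
0.39 [269.   80.7] c5: [234. 484.]
0.403 [269.   75.8] c5: [234. 455.]
0.45 [269.   57.2] c5: [234. 343.]
0.5 [269.   36.4] c5: [234. 218.]
0.55 [269.   14.3] c5: [234.  86.]
0.56 [269.    9.8] c5: [234.  59.]
0.58 [269.    0.5] c5: [234.   3.]
0.6 [269.   -9.1] c5: [234. -54.]
0.62 [269.  -18.8] c5: [ 234. -113.]
0.64 [269.  -28.8] c5: [ 234. -173.]
```

```bash
python3 -m jog '[[[0,4,0],0,85],[[0,4,5],0,85],[[0,4,7],0,85],[[0,4,7],0,85],[[0,4,7],0,85]]'; python3 -c "
from h import *
st()"; python3 -m jog '[[[0,-2,0],0,85],[[0,-4,0],0,85],[[0,-5,0],0,85],[[0,-6,0],0,85],[[0,-7,0],0,85],[[0,-8,0],0,85],[[0,-8,0],0,85]]'>/dev/null; python3 -c "
from h import *
st()";python3 -m jog '[[[0,-1,0],0,85],[[0,-2,0],0,85],[[0,-3,0],0,85]]'>/dev/null; python3 -c "
from h import *
st()"
python3 - <<'E'
from h import *
from cell import camera
a=camera("wrist");b=camera("side");st()
cv2.imwrite("pics/w4.png",a);cv2.imwrite("pics/s4.png",b)
cv2.imwrite("pics/ws4.png",np.hstack([cv2.resize(a,(400,300)),cv2.resize(b[90:240,190:390],(400,300))]))
E
```

```text
time: 5.3
ee_pos: [0.6383, 0.1242, -0.0024]
tool_rot: [[-0.853, 0.522, -0.0], [0.522, 0.853, 0.001], [0.001, 0.001, -1.0]]
ft_force: [-0.7, 0.2, -0.7]
width: 0.085
t 5.3 holder xy -222.2 105.1 z -2.4 F h -0.3 -0.65 -0.71 Ftool [ 0.69 -0.19  0.71] M [-0.024 -0.009  0.01 ] Mtool [ 0.016 -0.02  -0.01 ] w 85.0
t 6.0 holder xy -216.1 99.9 z -2.3 F h -2.08 1.16 0.45 Ftool [ 0.46  2.34 -0.45] M [ 0.284 -0.249 -0.009] Mtool [-0.372 -0.064  0.009] w 85.1
t 6.3 holder xy -213.7 98.0 z -2.3 F h -1.76 2.77 1.65 Ftool [-0.97  3.14 -1.65] M [ 0.38  -0.172 -0.005] Mtool [-0.414  0.052  0.005] w 84.8
t 6.4 holder xy -213.6 97.9 z -2.3 F h -1.68 1.48 1.02 Ftool [-0.04  2.24 -1.02] M [ 0.353 -0.236  0.041] Mtool [-0.424 -0.017 -0.042] w 84.9
```

View pics/ws4.png

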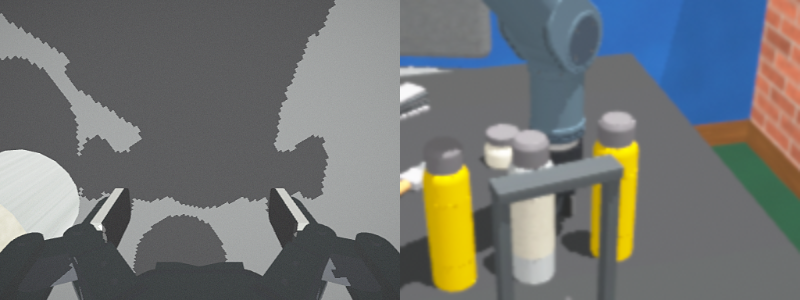

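```bash
python3 - <<'E'
import cv2
w=cv2.imread("pics/w4.png")
cv2.imwrite("pics/c10.png",cv2.resize(cv2.convertScaleAbs(w[180:340,0:200],alpha=1.05,beta=0),None,fx=3.7,fy=3.7,interpolation=2))
E
```

```text
(no output)
```

View pics/c10.png

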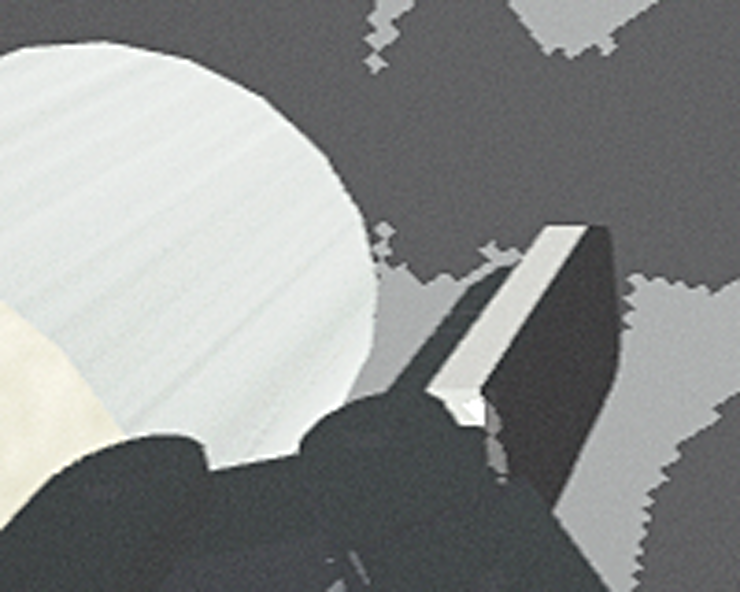

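```bash
python3 -m jog '[[[0,-2,0],0,85],[[0,-4,0],0,85],[[0,-7,0],0,85],[[0,-10,0],0,85],[[0,-13,0],0,85],[[0,-16,0],0,85],[[0,-19,0],0,85],[[0,-22,0],0,85],[[0,-25,0],0,85],[[0,-27,0],0,85],[[0,-28,0],0,85]]'; python3 - <<'E'
from h import *
from cell import camera
st()
a=camera("wrist");b=camera("side");st()
cv2.imwrite("pics/w5.png",a);cv2.imwrite("pics/s5.png",b)
cv2.imwrite("pics/ws5.png",np.hstack([cv2.resize(a[180:330,0:200],(400,300)),cv2.resize(b[90:240,190:390],(400,300))]))
E
```

```text
time: 7.5
ee_pos: [0.6177, 0.0904, -0.0024]
tool_rot: [[-0.853, 0.522, -0.0], [0.522, 0.853, 0.001], [0.001, 0.001, -1.0]]
ft_force: [1.4, 1.6, 0.9]
width: 0.0852
t 7.5 holder xy -192.0 79.6 z -2.4 F h -1.37 1.67 0.88 Ftool [-0.38  2.13 -0.88] M [ 0.389 -0.208 -0.028] Mtool [-0.44   0.026  0.028] w 85.2
t 7.6 holder xy -192.0 79.6 z -2.4 F h -2.4 0.31 0.05 Ftool [ 1.31  2.03 -0.05] M [ 0.3   -0.2    0.061] Mtool [-0.36  -0.014 -0.061] w 84.9
```

View pics/ws5.png

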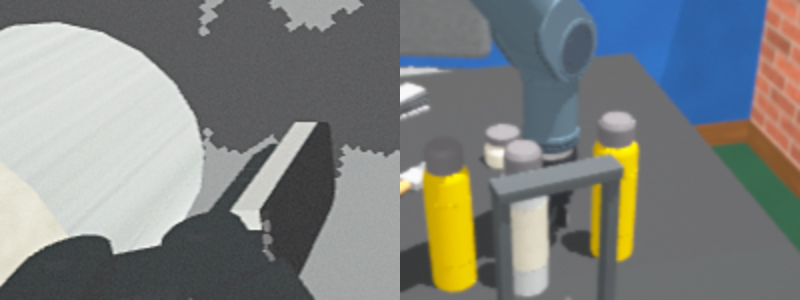

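```bash
python3 -m jog '[[[0,-2,0],0,85],[[0,-5,0],0,85],[[0,-8,0],0,85],[[0,-11,0],0,85],[[0,-14,0],0,85],[[0,-17,0],0,85],[[0,-20,0],0,85],[[0,-21,0],0,85],[[0,-21,0],0,85]]' >/dev/null; python3 - <<'E'
from h import *
from cell import camera
from scipy.optimize import least_squares
s=get_state();st()
a=camera("wrist")
cv2.imwrite("pics/w6.png",a)
cv2.imwrite("pics/c11.png",cv2.resize(a[180:340,0:200],None,fx=3.7,fy=3.7,interpolation=2))
E
```

```text
t 8.5 holder xy -175.5 65.7 z -2.5 F h -0.85 2.11 0.34 Ftool [-1.05  2.02 -0.34] M [ 0.215 -0.177  0.041] Mtool [-0.276 -0.038 -0.041] w 84.9
```

View pics/c11.png

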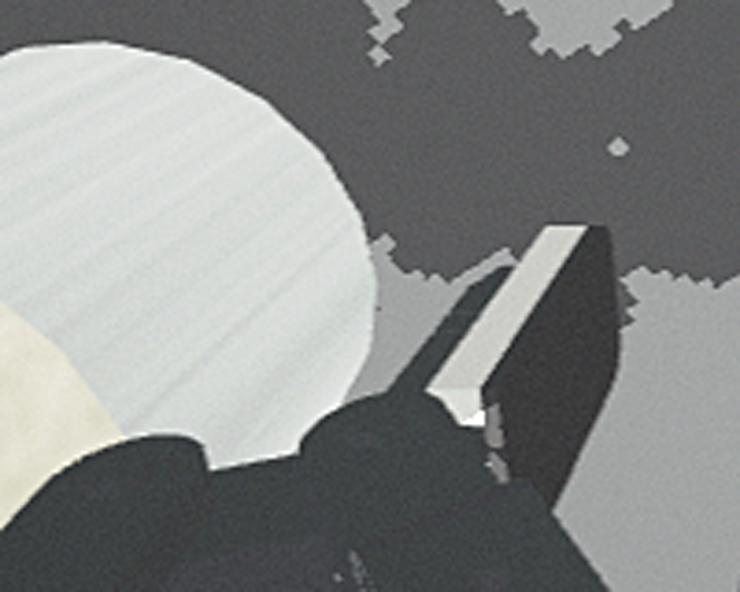

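```bash
python3 - <<'E'
from h import *
from scipy.optimize import least_squares
s=get_state()
f=lambda p:np.array(p)/3.7+[-.5,179.5]
P=np.array([wonz(f(p),0.,s) for p in [(20,48),(107,42),(190,62),(265,100),(325,155),(363,220),(374,270),(376,300),(373,345)]])
r=least_squares(lambda c:np.linalg.norm(P[:,:2]-c,axis=1)-.031,[.58,.03])
c=np.array([*r.x,0]);print(r.x,H(c),(r.fun*1e3).round(2))
print("in tool",s["tool_rot"].T@(c-s["ee_pos"])*1e3)
E
```

```text
[0.5440846 0.0330777] (np.float64(-146.7), np.float64(-2.0)) [ 15.31   4.51  -4.92 -11.66 -11.86  -5.32   1.47   5.84  12.72]
in tool [ 32.88443699 -65.81505135  -2.50049214]
```

```bash
python3 - <<'E'
from h import *
from scipy.optimize import least_squares
s=get_state()
f=lambda p:np.array(p)/3.7+[-.5,179.5]
P=np.array([wonz(f(p),0.,s) for p in [(20,48),(107,42),(190,62),(265,100),(325,155),(363,220),(374,270),(376,300),(373,345)]])
r=least_squares(lambda c:np.linalg.norm(P[:,:2]-c,axis=1)-.031,W(-97,-1,0)[:2])
c=np.array([*r.x,0]);print(r.x,H(c),(r.fun*1e3).round(2))
print("in tool",s["tool_rot"].T@(c-s["ee_pos"])*1e3)
E
```

```text
[ 0.55078762 -0.01593134] (np.float64(-97.3), np.float64(-2.9)) [ 0.03 -0.12 -0.2   0.13  0.29  0.16 -0.25 -0.28  0.14]
in tool [   1.56757758 -104.10435229   -2.51128413]
```

```bash
python3 -m jog '[[[0,20,0],0,85],[[0,50,0],0,85],[[0,50,-50],0,85],[[0,50,-100],0,85],[[0,50,-150],0,85],[[0,50,-200],0,85],[[0,50,-250],0,85],[[0,50,-300],0,85],[[0,50,-350],0,85],[[0,50,-400],0,85],[[0,50,-420],0,85]]'; python3 -c "
from h import *
st();print(get_state()['joints']);print(go([.124,-.79,.42],-81.1))"
```

```text
time: 9.65
ee_pos: [0.6337, 0.1146, 0.4227]
tool_rot: [[-0.852, 0.523, 0.004], [0.523, 0.852, 0.001], [-0.003, 0.003, -1.0]]
ft_force: [-0.3, 1.1, 0.3]
width: 0.0849
t 9.65 holder xy -213.5 99.1 z 422.7 F h -1.17 -0.14 0.27 Ftool [ 0.87  0.8  -0.27] M [-0.029 -0.083 -0.047] Mtool [-0.018 -0.086  0.047] w 84.9
[ 0.19735151  0.49018253 -0.70472438  1.27237046  0.31257447  1.48310218
  0.5469274 ]
(array([-3.8900e+01, -1.0376e+03, -1.0000e-01]), np.float64(58.45), np.float64(139.6))
```

```bash
python3 -m jog '[[[-39,-1037,0],139,85],[[-39,-1037,0],139,85],[[-39,-1037,0],139,85],[[-39,-1037,0],139,85],[[-39,-1037,0],139,85],[[-39,-1037,0],139,85],[[-39,-1037,0],139,85],[[-39,-1037,0],139,85],[[-39,-1037,0],139,85],[[-39,-1037,0],139,85],[[-39,-1037,0],139,85],[[-39,-1037,0],139,85],[[-39,-1037,0],139,85],[[-39,-1037,0],139,85],[[-39,-1037,0],139,85],[[-39,-1037,0],139,85],[[-39,-1037,0],139,85],[[-39,-1037,0],139,85],[[-39,-1037,0],139,85],[[-39,-1037,0],139,85]]'; python3 -c "
from h import *
st();print(get_state()['joints']);print(go([.124,-.79,.42],-81.1),go([.139,-.889,.42],-81.1),go([.16,-1.03,.42],-81.1))"
```

```text
time: 11.65
ee_pos: [0.1408, -0.7578, 0.4193]
tool_rot: [[0.986, 0.164, 0.003], [0.164, -0.986, 0.002], [0.004, -0.002, -1.0]]
ft_force: [0.5, -1.7, 1.0]
width: 0.0852
t 11.65 holder xy 572.5 -522.4 z 419.3 F h 1.71 0.23 0.97 Ftool [ 0.21  1.71 -0.97] M [-0.104 -0.098  0.052] Mtool [-0.118  0.08  -0.053] w 85.2
[ 1.30112299  0.69770596  0.06716348  0.84982569 -0.04688789  1.59673076
 -0.05482025]
(array([-21.9,  29. ,  -0.9]), np.float64(-80.57), np.float64(0.5)) (array([-23.3, 129.1,  -1. ]), np.float64(-80.57), np.float64(0.5)) (array([-25.7, 271.7,  -1.3]), np.float64(-80.57), np.float64(0.5))
```

```bash
python3 -m jog '[[[-5,40,0],0,85],[[-10,80,0],0,85],[[-15,120,0],0,85],[[-20,160,0],0,85],[[-25,200,0],0,85],[[-25,240,0],0,85]]'; python3 -c "
from h import *
st();s=get_state();print(s['joints']);print(np.degrees(np.arcsin(s['tool_rot'][:,2])))"
```

```text
time: 12.25
ee_pos: [0.1632, -0.8467, 0.396]
tool_rot: [[0.978, 0.207, -0.018], [0.207, -0.978, -0.007], [-0.019, 0.003, -1.0]]
ft_force: [1.1, 0.5, -0.0]
width: 0.0847
t 12.25 holder xy 663.7 -514.0 z 396.0 F h -0.28 1.14 -0.04 Ftool [ 1.15 -0.22  0.01] M [ 0.008 -0.056  0.   ] Mtool [-0.003  0.056 -0.   ] w 84.7
[ 1.43511137  1.04979837 -0.80686287  0.28912419  0.73783481  1.88119174
 -0.13875832]
[ -1.00445058  -0.40501316 -88.91695326]
```

```bash
python3 -m jog '[[[0,50,0],0,85],[[0,100,0],0,85],[[0,150,0],0,85],[[0,200,0],0,85],[[0,250,0],0,85],[[0,250,0],0,85]]'; python3 -c "
from h import *
st();s=get_state();print(s['joints']);print(np.degrees(np.arcsin(s['tool_rot'][:,2])))"
```

```text
time: 12.85
ee_pos: [0.1696, -0.8634, 0.369]
tool_rot: [[0.978, 0.208, -0.02], [0.208, -0.978, -0.02], [-0.024, 0.015, -1.0]]
ft_force: [-0.2, 0.1, -0.0]
width: 0.085
t 12.85 holder xy 681.3 -510.3 z 369.0 F h -0.11 -0.19 -0.02 Ftool [-0.18 -0.12  0.02] M [ 0.016 -0.042  0.015] Mtool [ 0.007  0.045 -0.015] w 85.0
[ 1.45132257  1.13594727 -1.2666763   0.24569606  1.19818838  1.90890408
 -0.15007352]
[ -1.14713064  -1.14500571 -88.37910603]
```

```bash
cat > tl.py <<'E'
from h import *
s=get_state();z=s['tool_rot'][:,2]
print(round(s['time'],2),s['ee_pos'].round(3),"q",s['joints'].round(2),"tilt ex,ey deg",np.degrees(z@EX).round(2),np.degrees(z@EY).round(2))
E
for i in 1 2; do python3 -m jog '[[[0,50,0],0,85]]'>/dev/null; python3 tl.py; done
for i in 1 2; do python3 -m jog '[[[0,50,0],0,85],[[0,100,0],0,85]]'>/dev/null; python3 tl.py; done
```

```text
12.95 [ 0.17  -0.864  0.368] q [ 1.45  1.14 -1.27  0.25  1.21  1.91 -0.15] tilt ex,ey deg 1.01 -1.73
13.05 [ 0.171 -0.864  0.368] q [ 1.44  1.14 -1.27  0.25  1.22  1.91 -0.15] tilt ex,ey deg 1.07 -2.17
13.25 [ 0.173 -0.864  0.366] q [ 1.44  1.14 -1.27  0.25  1.22  1.91 -0.15] tilt ex,ey deg 1.09 -2.61
13.45 [ 0.175 -0.864  0.365] q [ 1.43  1.14 -1.27  0.25  1.23  1.91 -0.15] tilt ex,ey deg 1.09 -3.05
```

```bash
python3 -c "
from h import *
print(go([.80,.155,.42],-81.1))"
```

```text
(array([ 821. , -863.9, -113.7]), np.float64(-77.85), np.float64(3.3))
```

```bash
python3 -m jog '[[[20,-45,-20],0,85],[[45,-85,-40],0,85],[[80,-120,-60],0,85],[[820,-864,-112],3.3,85],[[820,-864,-112],3.3,85],[[820,-864,-112],3.3,85],[[820,-864,-112],3.3,85],[[820,-864,-112],3.3,85],[[820,-864,-112],3.3,85],[[820,-864,-112],3.3,85],[[820,-864,-112],3.3,85],[[820,-864,-112],3.3,85],[[820,-864,-112],3.3,85],[[820,-864,-112],3.3,85],[[820,-864,-112],3.3,85],[[820,-864,-112],3.3,85],[[820,-864,-112],3.3,85],[[820,-864,-112],3.3,85],[[820,-864,-112],3.3,85],[[820,-864,-112],3.3,85]]' | head -3; python3 tl.py
```

```text
time: 15.45
ee_pos: [0.6794, -0.0313, 0.4167]
tool_rot: [[0.987, 0.153, -0.05], [0.152, -0.988, -0.028], [-0.053, 0.02, -0.998]]
15.45 [ 0.679 -0.031  0.417] q [ 0.52  0.73 -1.12  1.1   0.65  1.7  -1.84] tilt ex,ey deg 1.14 -3.06
```

```bash
python3 -m jog '[[[40,-34,8],0,85],[[80,-68,16],0,85],[[120,-102,24],0,85],[[160,-136,32],0,85],[[200,-168,40],0,85],[[230,-168,40],0,85],[[260,-168,40],0,85],[[300,-168,40],0,85]]' | head -2; python3 tl.py
for i in 1 2 ; do python3 -m jog '[[[50,0,0],0,85]]'>/dev/null; python3 tl.py; done
```

```text
time: 16.25
ee_pos: [0.8646, 0.1656, 0.3343]
16.25 [0.865 0.166 0.334] q [-0.12  1.18 -1.27  0.25  1.2   1.91 -1.77] tilt ex,ey deg 1.46 -1.24
16.35 [0.866 0.163 0.332] q [-0.12  1.18 -1.27  0.24  1.21  1.91 -1.77] tilt ex,ey deg 1.98 -1.31
16.45 [0.866 0.162 0.33 ] q [-0.12  1.18 -1.27  0.25  1.22  1.91 -1.77] tilt ex,ey deg 2.33 -1.32
```

```bash
python3 -m jog '[[[50,0,0],0,85]]'>/dev/null; python3 -m jog '[[[50,0,0],0,85]]'>/dev/null; python3 -m jog '[[[50,0,0],0,85]]'>/dev/null; python3 -m jog '[[[50,0,0],0,85]]'>/dev/null; python3 -m jog '[[[50,0,0],0,85]]'>/dev/null; python3 tl.py; python3 -m jog '[[[50,0,-50],0,85]]'>/dev/null; python3 -m jog '[[[50,0,-50],0,85]]'>/dev/null; python3 -m jog '[[[50,0,-50],0,85]]'>/dev/null; python3 tl.py
```

```text
16.95 [0.869 0.155 0.329] q [-0.12  1.18 -1.27  0.25  1.26  1.91 -1.76] tilt ex,ey deg 4.34 -1.01
17.25 [0.867 0.159 0.401] q [-0.13  1.1  -1.27  0.24  1.26  1.91 -1.76] tilt ex,ey deg 4.42 3.66
```

```bash
python3 -m jog '[[[50,0,20],0,85]]'>/dev/null; python3 tl.py; python3 -m jog '[[[50,0,0],0,85]]'>/dev/null;  python3 tl.py; python3 -m jog '[[[50,-20,0],0,85]]'>/dev/null;  python3 tl.py; python3 -m jog '[[[50,20,0],0,85]]'>/dev/null; python3 tl.py;
```

```text
17.35 [0.868 0.158 0.397] q [-0.13  1.11 -1.27  0.24  1.27  1.91 -1.75] tilt ex,ey deg 4.94 3.44
17.45 [0.869 0.157 0.397] q [-0.13  1.11 -1.27  0.25  1.28  1.91 -1.75] tilt ex,ey deg 5.4 3.54
17.55 [0.867 0.171 0.397] q [-0.15  1.11 -1.27  0.24  1.29  1.91 -1.77] tilt ex,ey deg 5.88 3.73
17.65 [0.868 0.161 0.397] q [-0.14  1.11 -1.27  0.25  1.29  1.91 -1.75] tilt ex,ey deg 6.19 3.72
```

```bash
python3 -m jog '[[[50,0,10],0,85]]'>/dev/null; python3 -m jog '[[[50,0,10],0,85]]'>/dev/null; python3 -m jog '[[[50,0,10],0,85]]'>/dev/null; python3 -m jog '[[[50,0,10],0,85]]'>/dev/null; python3 -m jog '[[[50,0,10],0,85]]'>/dev/null; python3 -m jog '[[[50,0,10],0,85]]'>/dev/null; python3 -m jog '[[[50,0,10],0,85]]'>/dev/null; python3 -m jog '[[[50,0,10],0,85]]'>/dev/null; python3 -m jog '[[[50,0,10],0,85]]'>/dev/null; python3 -m jog '[[[50,0,10],0,85]]'>/dev/null;  python3 tl.py; python3 -m jog '[[[50,0,10],0,85]]'>/dev/null; python3 -m jog '[[[50,0,10],0,85]]'>/dev/null; python3 -m jog '[[[50,0,10],0,85]]'>/dev/null; python3 -m jog '[[[50,0,10],0,85]]'>/dev/null; python3 -m jog '[[[50,0,10],0,85]]'>/dev/null; python3 tl.py
```

```text
18.65 [0.878 0.147 0.325] q [-0.16  1.19 -1.27  0.25  1.39  1.91 -1.75] tilt ex,ey deg 11.32 -0.03
19.15 [0.88  0.137 0.292] q [-0.16  1.23 -1.27  0.25  1.44  1.91 -1.75] tilt ex,ey deg 13.81 -1.81
```

```bash
python3 -m jog '[[[50,0,-10],0,85]]'>/dev/null; python3 -m jog '[[[50,0,-10],0,85]]'>/dev/null; python3 -m jog '[[[50,0,0],0,85]]'>/dev/null; python3 -m jog '[[[50,0,0],0,85]]'>/dev/null; python3 -m jog '[[[50,0,0],0,85]]'>/dev/null; python3 -m jog '[[[50,0,0],0,85]]'>/dev/null; python3 -m jog '[[[50,0,0],0,85]]'>/dev/null; python3 -m jog '[[[50,0,0],0,85]]'>/dev/null; python3 tl.py; python3 -m jog '[[[50,0,0],0,85]]'>/dev/null; python3 -m jog '[[[50,0,0],0,85]]'>/dev/null; python3 -m jog '[[[50,0,0],0,85]]'>/dev/null; python3 -m jog '[[[50,0,0],0,85]]'>/dev/null; python3 -m jog '[[[50,0,0],0,85]]'>/dev/null; python3 -m jog '[[[50,0,0],0,85]]'>/dev/null; python3 -m jog '[[[50,0,0],0,85]]'>/dev/null; python3 -m jog '[[[50,0,0],0,85]]'>/dev/null; python3 tl.py
```

```text
19.95 [0.884 0.138 0.311] q [-0.18  1.22 -1.27  0.25  1.5   1.91 -1.74] tilt ex,ey deg 16.97 -0.02
20.75 [0.885 0.127 0.227] q [-0.35  1.28  0.5   0.25 -0.17  1.76 -1.56] tilt ex,ey deg 17.44 -5.01
```

```bash
python3 -c "
from h import *
st();print(go([.76,.14,.42],-81.1)); print(get_state()['tool_rot'].round(3).tolist())"
```

```text
t 20.75 holder xy -187.3 349.0 z 226.8 F h -0.02 -0.28 -1.43 Ftool [-0.13 -0.46  1.37] M [ 0.332 -0.039 -0.054] Mtool [0.322 0.09  0.05 ] w 84.9
(array([-139.2,   19.9, -182.4]), np.float64(-77.26), np.float64(3.8))
[[0.977, 0.21, -0.04], [0.188, -0.931, -0.314], [-0.103, 0.3, -0.948]]
```

```bash
python3 -m jog '[[[-40,5,-48],0,85],[[-80,10,-96],0,85],[[-120,15,-140],2,85],[[-139,20,-182],4,85],[[-139,20,-182],4,85]]' | head -2; python3 tl.py; python3 -m jog '[[[40,0,0],0,85],[[80,0,0],0,85],[[120,0,0],0,85]]'>/dev/null; python3 tl.py
```

```text
time: 21.25
ee_pos: [0.759, 0.1406, 0.4245]
21.25 [0.759 0.141 0.425] q [-0.55  0.84  0.55  0.72 -0.09  1.75 -1.59] tilt ex,ey deg 17.41 -4.77
21.55 [0.839 0.15  0.391] q [-0.41  1.11  0.67  0.25 -0.31  1.91 -1.58] tilt ex,ey deg 16.44 -3.04
```

```bash
python3 -m jog '[[[50,0,-50],0,85]]'>/dev/null; python3 tl.py;python3 -m jog '[[[50,0,-50],0,85]]'>/dev/null; python3 tl.py; python3 -m jog '[[[50,0,-50],0,85]]'>/dev/null; python3 tl.py
```

```text
21.65 [0.837 0.15  0.406] q [-0.41  1.09  0.67  0.25 -0.3   1.91 -1.58] tilt ex,ey deg 16.73 -2.09
21.75 [0.837 0.159 0.418] q [-0.43  1.09  0.87  0.24 -0.49  1.91 -1.55] tilt ex,ey deg 15.99 -0.84
21.85 [0.839 0.164 0.433] q [-0.45  1.09  1.08  0.25 -0.69  1.91 -1.52] tilt ex,ey deg 15.73 0.88
```

```bash
python3 -c "
from h import *
print(go([.70,.0,.42],-81.1));print(go([.12,-.78,.42],-81.1))"
```

```text
(array([-164.8,  130. ,   49. ]), np.float64(-80.46), np.float64(0.6))
(array([-868.3,  777.2,  225.4]), np.float64(-80.46), np.float64(0.6))
```

```bash
python3 -m jog '[[[-45,35,15],0,85],[[-90,70,30],0,85],[[-868,777,225],0,85],[[-868,777,225],0,85],[[-868,777,225],0,85],[[-868,777,225],0,85],[[-868,777,225],0,85],[[-868,777,225],0,85],[[-868,777,225],0,85],[[-868,777,225],0,85],[[-868,777,225],0,85],[[-868,777,225],0,85],[[-868,777,225],0,85],[[-868,777,225],0,85],[[-868,777,225],0,85],[[-868,777,225],0,85],[[-868,777,225],0,85],[[-868,777,225],0,85],[[-868,777,225],0,85],[[-868,777,225],0,85]]' | head -2; python3 tl.py
```

```text
time: 23.85
ee_pos: [0.2579, -0.5983, 0.4222]
23.85 [ 0.258 -0.598  0.422] q [ 0.28  0.38  1.06  1.58 -0.34  1.1  -0.02] tilt ex,ey deg 15.69 0.93
```

```bash
python3 -m jog '[[[-20,40,-25],0,85],[[-40,80,-50],0,85],[[-60,120,-75],0,85],[[-80,160,-100],0,85],[[-90,200,-130],0,85],[[-90,230,-160],0,85],[[-90,260,-200],0,85],[[-90,290,-240],0,85]]' | head -2; python3 tl.py;  python3 -m jog '[[[0,30,-40],0,85]]'>/dev/null; python3 tl.py;python3 -m jog '[[[0,30,-40],0,85]]'>/dev/null; python3 tl.py
```

```text
time: 24.65
ee_pos: [0.1908, -0.7818, 0.6668]
24.65 [ 0.191 -0.782  0.667] q [ 1.14  0.81  1.14  0.24 -0.99  1.91  0.01] tilt ex,ey deg 17.2 1.25
24.75 [ 0.182 -0.776  0.685] q [ 1.14  0.78  1.16  0.25 -0.99  1.91  0.01] tilt ex,ey deg 18.5 1.24
24.85 [ 0.178 -0.767  0.709] q [ 1.14  0.75  1.16  0.24 -0.99  1.91  0.01] tilt ex,ey deg 20.14 1.26
```

Tilt is building in the wanted direction at about 1.5° a step.

```bash
python3 -m jog '[[[0,30,-40],0,85]]'>/dev/null;python3 -m jog '[[[0,30,-40],0,85]]'>/dev/null;python3 -m jog '[[[0,30,-40],0,85]]'>/dev/null; python3 tl.py; python3 -m jog '[[[0,30,-40],0,85]]'>/dev/null; python3 -m jog '[[[0,30,-40],0,85]]'>/dev/null; python3 tl.py; python3 -c "
from h import *
s=get_state();print(s['tool_rot'].round(3).tolist())
print(go(W(-200,-2,330),None))"
```

```text
25.15 [ 0.168 -0.732  0.782] q [ 1.12  0.66  1.2   0.24 -1.    1.91  0.02] tilt ex,ey deg 25.17 1.66
25.35 [ 0.161 -0.704  0.828] q [ 1.11  0.6   1.23  0.24 -1.01  1.91  0.03] tilt ex,ey deg 28.41 2.0
[[0.984, 0.142, 0.111], [0.179, -0.856, -0.485], [0.026, 0.496, -0.868]]
(array([ 497. , -870.2,   91. ]), np.float64(-80.56), None)
```

```bash
python3 -m jog '[[[20,-40,0],0,0],[[45,-80,5],0,0],[[490,-860,60],0,0],[[490,-860,60],0,0],[[490,-860,60],0,0],[[490,-860,60],0,0],[[490,-860,60],0,0],[[490,-860,60],0,0],[[490,-860,60],0,0],[[490,-860,60],0,0],[[490,-860,60],0,0],[[490,-860,60],0,0],[[490,-860,60],0,0],[[490,-860,60],0,0],[[490,-860,60],0,0],[[490,-860,60],0,0],[[490,-860,60],0,0],[[490,-860,60],0,0],[[490,-860,60],0,0],[[490,-860,60],0,0]]' | head -2; python3 tl.py; python3 -c "
from h import *
st();print(go(W(-190,-2,330)),go(W(-190,-2,200)))"
```

```text
time: 27.35
ee_pos: [0.456, -0.0571, 0.4581]
27.35 [ 0.456 -0.057  0.458] q [-0.44 -0.01  0.1   1.84  0.53  1.41 -1.85] tilt ex,ey deg 28.37 2.34
t 27.35 holder xy -71.3 -102.9 z 458.1 F h -0.24 0.01 0.08 Ftool [ 0.02 -0.17 -0.19] M [0.487 0.094 0.025] Mtool [ 0.496  0.001 -0.011] w 0.2
(array([ 100.1, -165.8,   56.5]), np.float64(-80.58), None) (array([  96. , -230.2,  169.3]), np.float64(-80.58), None)
```

```bash
python3 -m jog '[[[25,-41,14],0,0],[[50,-83,28],0,0],[[75,-125,42],0,0],[[100,-166,56],0,0],[[100,-166,56],0,0]]' | head -2; python3 tl.py; python3 - <<'E'
from h import *
from cell import camera
st()
a=camera("wrist");b=camera("side");t=camera("top")
cv2.imwrite("pics/w7.png",a);cv2.imwrite("pics/t7.png",t)
cv2.imwrite("pics/ws7.png",np.hstack([cv2.resize(a,(400,300)),cv2.resize(b[0:300,100:500],(400,300))]))
cv2.imwrite("pics/t7c.png",cv2.resize(t[110:260,140:340],None,fx=3.5,fy=3.5))
print(go(W(-190,-2,200)),go(W(-190,-2,40)))
E
```

```text
time: 27.85
ee_pos: [0.5373, 0.0821, 0.3272]
27.85 [0.537 0.082 0.327] q [-0.55  0.32  0.02  1.75  0.51  1.27 -2.12] tilt ex,ey deg 28.28 2.46
t 27.85 holder xy -196.2 -1.2 z 327.2 F h -0.97 -0.84 -0.73 Ftool [-0.83 -1.22  0.11] M [ 0.513  0.172 -0.049] Mtool [ 0.534 -0.094  0.021] w 0.0
(array([ -4.6, -64.9, 114.9]), np.float64(-80.59), None) (array([ -10. , -144.3,  253.8]), np.float64(-80.59), None)
```

View pics/ws7.png

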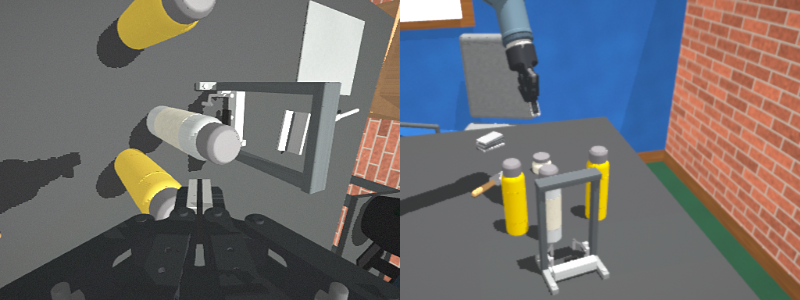

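View pics/t7c.png

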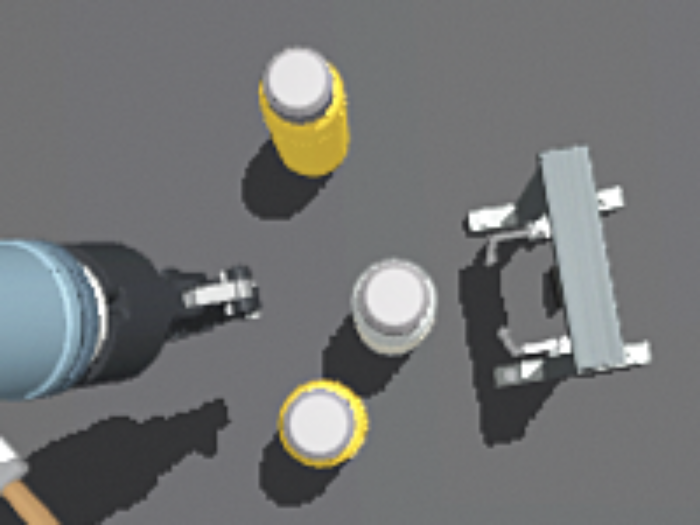

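```bash
python3 -m jog '[[[-2,-24,42],0,0],[[-4,-48,84],0,0],[[-6,-72,127],0,0],[[-8,-96,169],0,0],[[-9,-120,211],0,0],[[-10,-144,254],0,0],[[-10,-144,254],0,0]]' | head -2; python3 tl.py; python3 - <<'E'
from h import *
from cell import camera
st()
t=cv2.imread("pics/t7.png").astype(int);c=t[175:212,235:270];g=c.min(2)
m=((g>185)&(c.max(2)-g<30)).astype(np.uint8);n,l,s_,ce=cv2.connectedComponentsWithStats(m);i=1+np.argmax(s_[1:,4]);uv=ce[i]+[235,175];print(uv,s_[i],H(onz("top",uv,.222)))
a=camera("wrist");b=camera("side")
cv2.imwrite("pics/w8.png",a)
cv2.imwrite("pics/ws8.png",np.hstack([cv2.resize(a,(400,300)),cv2.resize(b[60:260,150:417],(400,300))]))
print(go(W(-150,-2,24)))
E
```

```text
time: 28.7
ee_pos: [0.5345, 0.0736, 0.0365]
28.7 [0.535 0.074 0.036] q [-0.58  0.75  0.08  1.92  0.68  0.75 -2.48] tilt ex,ey deg 28.52 2.14
t 28.7 holder xy -188.2 -5.2 z 36.5 F h 0.65 -1.02 0.75 Ftool [-1.02  0.93 -0.37] M [ 0.477  0.182 -0.002] Mtool [ 0.502 -0.087 -0.032] w -0.1
[253.80586081 194.26739927] [ 10  10  19  22 273] (np.float64(-93.1), np.float64(-5.1))
(array([-2.8, 24.8, 35.1]), np.float64(-80.67), None)
```

View pics/ws8.png

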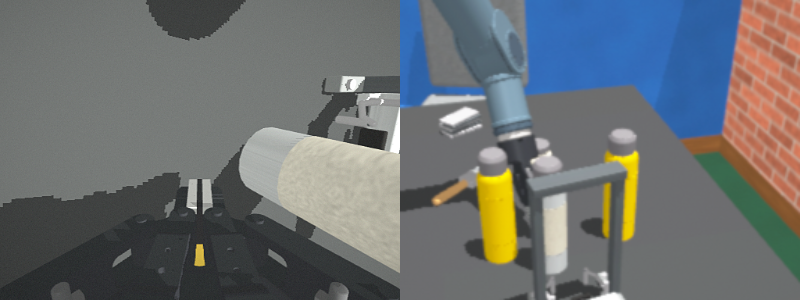

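```bash
python3 - <<'E'
from h import *
s=get_state();R=s["tool_rot"];print("ex in tool",(R.T@EX).round(3),"ey",(R.T@EY).round(3),"up",R[2].round(3))
print(go(W(-160,-4,24)))
E
```

```text
ex in tool [-0.028  0.868  0.496] ey [0.999 0.007 0.045] up [ 0.036  0.497 -0.867]
(array([-4.5, 16.1, 30. ]), np.float64(-80.67), None)
```

```bash
python3 -m jog '[[[-1,4,8],0,0],[[-3,10,20],0,0],[[-4,16,30],0,0],[[-4,16,30],0,0],[[-4,16,30],0,0]]'>/dev/null; python3 - <<'E'
from h import *
from cell import camera
st()
a=camera("wrist");st();cv2.imwrite("pics/w9.png",a)
cv2.imwrite("pics/w9c.png",cv2.resize(a[130:320,180:420],None,fx=3,fy=3,interpolation=2))
print(go(W(-150,-4,24)))
E
```

```text
t 29.3 holder xy -159.6 -3.5 z 24.3 F h 0.16 -0.91 0.16 Ftool [-0.91  0.21 -0.1 ] M [ 0.588  0.146 -0.011] Mtool [ 0.604 -0.049  0.01 ] w 0.1
t 29.35 holder xy -160.3 -3.3 z 24.2 F h -0.55 -0.6 0.02 Ftool [-0.58 -0.47 -0.31] M [0.542 0.145 0.027] Mtool [ 0.56  -0.035 -0.027] w -0.2
(array([-1. ,  8.8,  5.2]), np.float64(-80.68), None)
```

View pics/w9c.png

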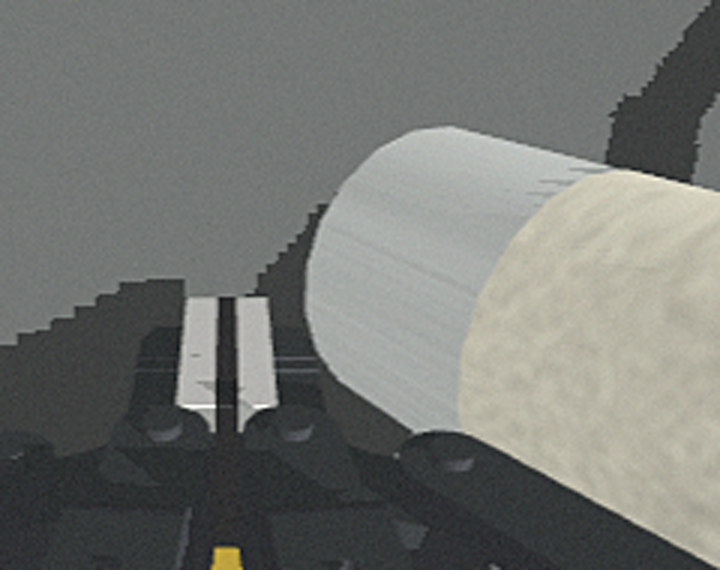

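```bash
python3 - <<'E'
from h import *
from scipy.optimize import least_squares
s=get_state()
f=lambda p:np.array(p)/3+[179.5,129.5]
P=np.array([wonz(f(p),0.,s) for p in [(380,143),(345,170),(325,200),(312,230),(308,270),(310,310),(320,345)]])
r=least_squares(lambda c:np.linalg.norm(P[:,:2]-c,axis=1)-.031,W(-95,-4,0)[:2])
c=np.array([*r.x,0]);print(r.x,H(c),(r.fun*1e3).round(2))
E
```

```text
[ 0.55315932 -0.01508668] (np.float64(-97.8), np.float64(-0.5)) [-1.04  0.33  0.57  0.73 -0.33 -0.49 -0.15]
```

```bash
python3 -m jog '[[[0,4.3,2.5],0,0],[[0,8.7,5],0,0],[[0.5,12.2,7],0,0],[[0.5,12.2,7],0,0]]'>/dev/null; python3 -c "
from h import *
st()"; python3 -m jog '[[[0,1.7,1],0,0],[[0,3.5,2],0,0],[[0,5.2,3],0,0]]'>/dev/null; python3 -c "
from h import *
st()"; python3 -m jog '[[[0,1.7,1],0,0],[[0,3.5,2],0,0],[[0,5.2,3],0,0]]'>/dev/null; python3 -c "
from h import *
st()"; python3 -m jog '[[[0,1.7,1],0,0],[[0,3.5,2],0,0],[[0,5.2,3],0,0]]'>/dev/null; python3 -c "
from h import *
st()"
```

```text
t 29.75 holder xy -145.1 -2.5 z 24.3 F h 0.67 -0.83 -0.23 Ftool [-0.86  0.47  0.5 ] M [0.48  0.09  0.005] Mtool [ 0.489 -0.007  0.01 ] w 0.1
t 30.05 holder xy -139.4 -2.1 z 24.3 F h -1.62 0.63 0.93 Ftool [ 0.7  -0.94 -1.58] M [0.551 0.166 0.025] Mtool [ 0.573 -0.052 -0.035] w 0.3
t 30.35 holder xy -134.2 -1.6 z 24.3 F h -3.64 0.33 1.91 Ftool [ 0.51 -2.22 -3.44] M [0.844 0.13  0.018] Mtool [0.854 0.016 0.024] w 0.3
t 30.65 holder xy -128.2 -1.3 z 24.3 F h -3.0 0.37 2.24 Ftool [ 0.54 -1.5  -3.41] M [ 0.81   0.225 -0.064] Mtool [ 0.835 -0.11   0.047] w 0.0
```

```bash
python3 -m jog '[[[0,1.7,1],0,0],[[-0.1,3.5,2],0,0],[[-0.2,5.2,3],0,0],[[-0.3,6.9,4],0,0],[[-0.3,8.7,5],0,0],[[-0.4,10.4,6],0,0],[[-0.4,12.2,7],0,0],[[-0.5,13.9,8],0,0],[[-0.6,15.6,9],0,0],[[-0.7,17.4,10],0,0],[[-0.7,19.1,10.9],0,0],[[-0.7,20.8,11.9],0,0],[[-0.7,20.8,11.9],0,0]]'>/dev/null; python3 - <<'E'
from h import *
from cell import camera
st()
a=camera("wrist");b=camera("side");t=camera("top");st();cv2.imwrite("pics/w10.png",a);cv2.imwrite("pics/t10.png",t)
cv2.imwrite("pics/ws10.png",np.hstack([cv2.resize(a,(400,300)),cv2.resize(b[100:280,180:420],(400,300))]))
cv2.imwrite("pics/t10c.png",cv2.resize(t[130:260,180:340],None,fx=4.5,fy=4.5,interpolation=2))
E
```

```text
t 31.95 holder xy -103.7 -1.5 z 24.2 F h -2.36 -0.6 1.19 Ftool [-0.48 -1.46 -2.23] M [0.77  0.184 0.067] Mtool [ 0.793 -0.016 -0.053] w 0.4
t 32.1 holder xy -103.8 -1.6 z 24.1 F h -2.02 0.08 0.37 Ftool [ 0.15 -1.58 -1.32] M [ 0.67   0.132 -0.004] Mtool [ 0.683 -0.021  0.021] w -0.0
```

View pics/ws10.png

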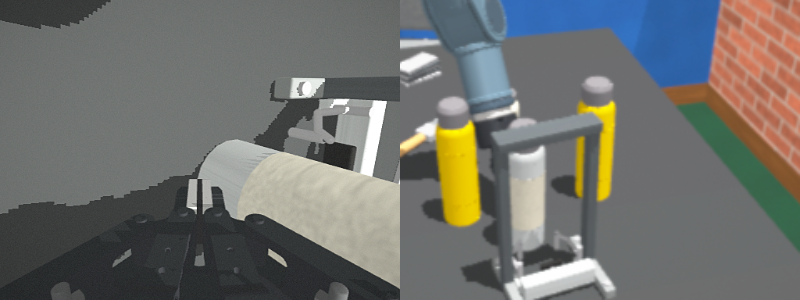

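View pics/t10c.png

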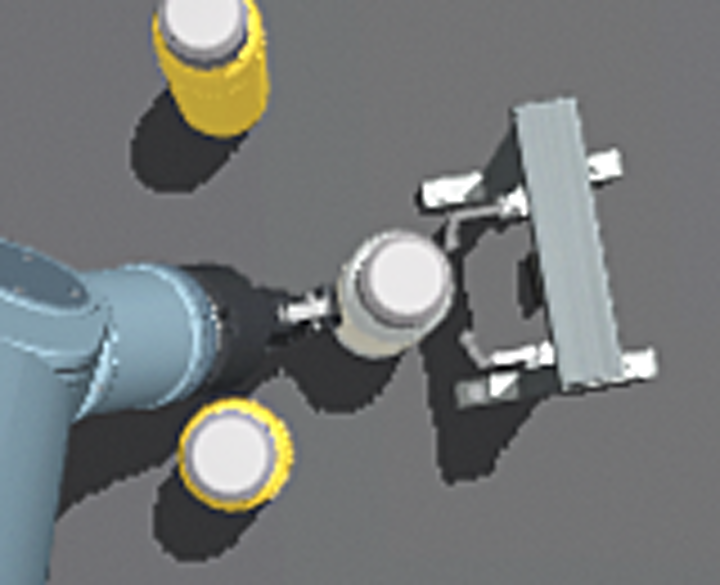

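```bash
python3 - <<'E'
from h import *
print("cap",H(onz("top",np.array([404,277])/4.5+[179.5,129.5],.222)))
for n,p,z in[("rL",(452,245),.042),("rR",(470,345),.042)]: print(n,H(onz("top",np.array(p)/4.5+[179.5,129.5],z)))
s=get_state();print((s["tool_rot"].T@EX).round(3)); 
E
```

```text
cap (np.float64(-54.9), np.float64(-3.2))
rL (np.float64(-10.3), np.float64(27.4))
rR (np.float64(-9.1), np.float64(-37.2))
[-0.028  0.868  0.495]
```

```bash
python3 -m jog '[[[0,1.7,1],0,0],[[-0.1,3.5,2],0,0],[[-0.2,5.2,3],0,0],[[-0.3,6.9,4],0,0],[[-0.3,8.7,5],0,0],[[-0.4,10.4,6],0,0],[[-0.4,12.2,7],0,0],[[-0.5,13.9,8],0,0],[[-0.6,15.6,9],0,0],[[-0.6,15.6,9],0,0]]'>/dev/null; python3 -c "
from h import *
st()"; python3 -m jog '[[[0,1.3,0.7],0,0],[[-0.1,2.6,1.5],0,0],[[-0.1,3.9,2.2],0,0],[[-0.1,3.9,2.2],0,0]]'>/dev/null; python3 -c "
from h import *
st()"; python3 -m jog '[[[0,1.3,0.7],0,0],[[-0.1,2.6,1.5],0,0],[[-0.1,2.6,1.5],0,0]]'>/dev/null; python3 -c "
from h import *
st()"
```

```text
t 33.1 holder xy -85.2 -1.8 z 24.1 F h -2.15 0.07 0.01 Ftool [ 0.13 -1.86 -1.07] M [0.876 0.163 0.032] Mtool [ 0.892 -0.001 -0.001] w 0.3
t 33.5 holder xy -80.3 -2.0 z 24.1 F h -1.67 -0.27 -0.22 Ftool [-0.23 -1.56 -0.65] M [0.852 0.188 0.011] Mtool [ 0.872 -0.036  0.003] w 0.2
t 33.8 holder xy -76.9 -2.1 z 24.1 F h -1.33 0.17 -0.42 Ftool [ 0.19 -1.36 -0.29] M [0.918 0.188 0.001] Mtool [ 0.937 -0.032  0.019] w 0.1
```

```bash
P="from h import *
st()"; python3 -m jog '[[[0,0.9,0.5],0,0],[[-0.1,1.8,1],0,0],[[-0.1,1.8,1],0,0]]'>/dev/null; python3 -c "$P"; python3 -m jog '[[[0,0.9,0.5],0,0],[[-0.1,1.8,1],0,0],[[-0.1,1.8,1],0,0]]'>/dev/null; python3 -c "$P"; python3 -m jog '[[[0,0.9,0.5],0,0],[[-0.1,1.8,1],0,0],[[-0.1,1.8,1],0,0]]'>/dev/null; python3 -c "$P"; python3 -m jog '[[[0,0.9,0.5],0,0],[[-0.1,1.8,1],0,0],[[-0.1,1.8,1],0,0]]'>/dev/null; python3 -c "$P"
```

```text
t 34.1 holder xy -74.5 -2.3 z 24.1 F h -1.08 -0.42 -0.1 Ftool [-0.4  -0.99 -0.47] M [0.942 0.202 0.02 ] Mtool [ 0.963 -0.032 -0.001] w -0.2
t 34.4 holder xy -72.2 -2.5 z 24.2 F h -1.51 0.12 0.43 Ftool [ 0.17 -1.1  -1.12] M [ 0.902  0.223 -0.031] Mtool [ 0.925 -0.081  0.027] w 0.6
t 34.7 holder xy -70.5 -2.1 z 24.2 F h -4.03 0.98 -0.95 Ftool [ 1.05 -3.97 -1.13] M [1.147 0.068 0.168] Mtool [ 1.146  0.184 -0.039] w 0.1
t 35.0 holder xy -68.9 -1.5 z 24.3 F h -4.66 2.07 -0.34 Ftool [ 2.19 -4.2  -1.92] M [1.28  0.    0.191] Mtool [ 1.265  0.272 -0.009] w -0.2
```

```bash
P="from h import *
st()"; python3 -m jog '[[[0.7,0.5,0.3],0,0],[[1.5,0.9,0.5],0,0],[[1.5,0.9,0.5],0,0]]'>/dev/null; python3 -c "$P"; python3 -m jog '[[[0.5,0.9,0.5],0,0],[[1,1.8,1],0,0],[[1,1.8,1],0,0]]'>/dev/null; python3 -c "$P"; python3 - <<'E'
from h import *
from cell import camera
a=camera("wrist");b=camera("side");t=camera("top");st();cv2.imwrite("pics/t11.png",t)
cv2.imwrite("pics/ws11.png",np.hstack([cv2.resize(a,(400,300)),cv2.resize(b[130:290,200:414],(400,300))]))
cv2.imwrite("pics/t11c.png",cv2.resize(t[130:260,180:340],None,fx=4.5,fy=4.5,interpolation=2))
E
```

```text
t 35.3 holder xy -67.8 0.1 z 24.3 F h -3.56 1.43 1.04 Ftool [ 1.57 -2.57 -2.6 ] M [1.231 0.014 0.22 ] Mtool [ 1.22   0.268 -0.047] w -0.1
t 35.6 holder xy -66.4 1.3 z 24.3 F h -6.38 0.4 0.96 Ftool [ 0.61 -5.06 -3.97] M [1.37  0.136 0.085] Mtool [1.374 0.117 0.028] w 0.1
t 35.75 holder xy -66.3 1.2 z 24.3 F h -6.36 0.7 1.22 Ftool [ 0.92 -4.92 -4.17] M [1.326 0.146 0.023] Mtool [1.33  0.071 0.072] w -0.0
```

View pics/ws11.png

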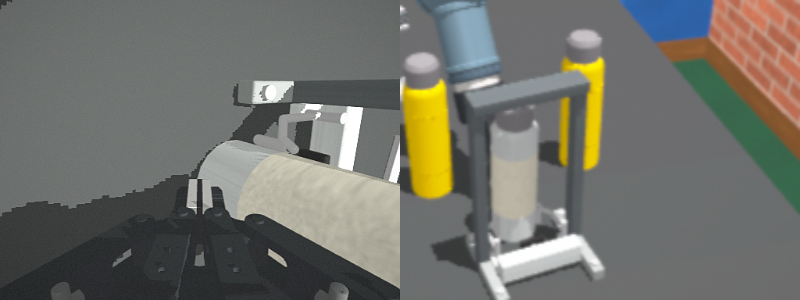

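View pics/t11c.png

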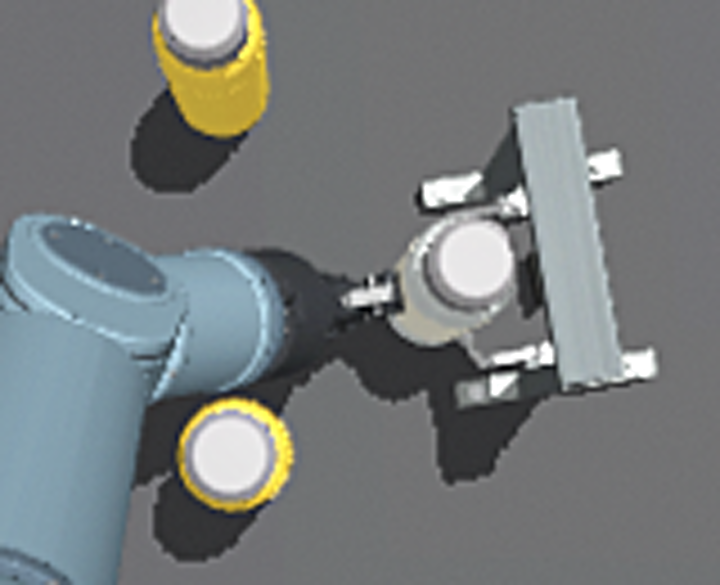

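```bash
python3 - <<'E'
from h import *
for nm in("t10","t11"):
    t=cv2.imread(f"pics/{nm}.png").astype(int)
    x0,y0=(255,175) if nm=="t10" else (270,172)
    c=t[y0:y0+32,x0:x0+30];g=c.min(2)
    m=((g>205)&(c.max(2)-g<30)).astype(np.uint8);n,l,s_,ce=cv2.connectedComponentsWithStats(m);i=1+np.argmax(s_[1:,4]);uv=ce[i]+[x0,y0];print(uv,s_[i],H(onz("top",uv,.222)))
E
```

```text
[270.135 191.01 ] [  8   8  16  17 200] (np.float64(-52.8), np.float64(-3.4))
[285.27941176 187.32843137] [  8   8  16  16 204] (np.float64(-15.2), np.float64(-0.2))
```

```bash
P="from h import *
st()"; python3 -m jog '[[[0.1,0.9,0.5],0,0],[[0.1,1.8,1],0,0],[[0.1,1.8,1],0,0]]'>/dev/null; python3 -c "$P"; python3 -m jog '[[[0,0.9,0.5],0,0],[[-0.1,1.8,1],0,0],[[-0.1,1.8,1],0,0]]'>/dev/null; python3 -c "$P"; python3 -m jog '[[[0,0.9,0.5],0,0],[[-0.1,1.8,1],0,0],[[-0.1,1.8,1],0,0]]'>/dev/null; python3 -c "$P"; python3 -m jog '[[[0,0.9,0.5],0,0],[[-0.1,1.8,1],0,0],[[-0.1,1.8,1],0,0]]'>/dev/null; python3 -c "$P"
```

```text
t 36.05 holder xy -65.5 1.8 z 24.3 F h -8.36 0.58 2.87 Ftool [ 0.94 -5.84 -6.59] M [1.433 0.186 0.048] Mtool [1.443 0.065 0.046] w 0.1
t 36.35 holder xy -64.6 2.3 z 24.4 F h -7.86 -0.94 3.41 Ftool [-0.56 -5.17 -6.88] M [1.365 0.168 0.126] Mtool [ 1.376  0.11  -0.02 ] w -0.2
t 36.65 holder xy -63.7 2.7 z 24.4 F h -7.25 0.14 3.85 Ftool [ 0.52 -4.42 -6.9 ] M [1.373 0.201 0.06 ] Mtool [1.387 0.051 0.024] w 0.2
t 36.95 holder xy -62.9 3.2 z 24.6 F h -8.99 -0.17 4.46 Ftool [ 0.3  -5.65 -8.29] M [1.383 0.23  0.022] Mtool [1.402 0.01  0.047] w -0.3
```

```bash
python3 - <<'E'
from h import *
from cell import camera
b=camera("side");t=camera("top");st();cv2.imwrite("pics/t12.png",t)
c=t.astype(int)[172:204,270:302];g=c.min(2)
m=((g>205)&(c.max(2)-g<30)).astype(np.uint8);n,l,s_,ce=cv2.connectedComponentsWithStats(m);i=1+np.argmax(s_[1:,4]);uv=ce[i]+[270,172];print(uv,s_[i],H(onz("top",uv,.222)))
cv2.imwrite("pics/ws12.png",np.hstack([cv2.resize(t[150:240,250:370],(400,300)),cv2.resize(b[130:290,200:414],(400,300))]))
E
```

```text
t 37.05 holder xy -62.9 3.2 z 24.6 F h -9.44 -0.01 4.8 Ftool [ 0.5  -5.87 -8.8 ] M [1.334 0.217 0.009] Mtool [1.35  0.008 0.058] w 0.2
[286.70430108 186.98924731] [ 10   7  15  17 186] (np.float64(-11.6), np.float64(0.1))
```

View pics/ws12.png

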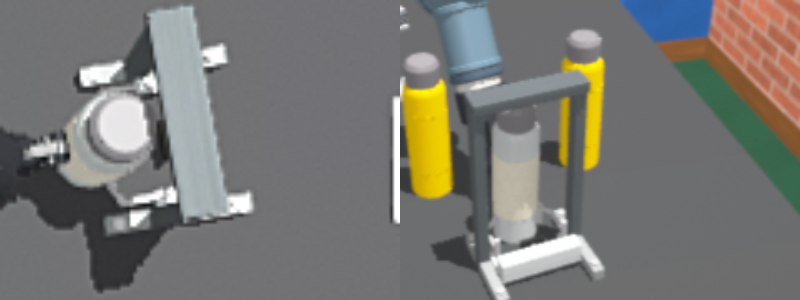

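```bash
P="from h import *
st()"; python3 -m jog '[[[-0.3,1.2,0.4],0,0],[[-0.6,2.4,0.8],0,0],[[-0.6,2.4,0.8],0,0]]'>/dev/null; python3 -c "$P"; python3 -m jog '[[[-0.3,1.2,0.4],0,0],[[-0.6,2.4,0.8],0,0],[[-0.6,2.4,0.8],0,0]]'>/dev/null; python3 -c "$P"; python3 -m jog '[[[-0.3,1.2,0.4],0,0],[[-0.6,2.4,0.8],0,0],[[-0.6,2.4,0.8],0,0]]'>/dev/null; python3 -c "$P"
```

```text
t 37.35 holder xy -61.5 2.6 z 24.8 F h -7.32 -0.37 0.8 Ftool [-0.1  -6.   -4.29] M [ 1.559e+00  2.900e-01 -1.000e-03] Mtool [ 1.584 -0.026  0.061] w 0.2
t 37.65 holder xy -59.8 1.9 z 25.0 F h -6.52 -1.24 0.04 Ftool [-1.02 -5.69 -3.28] M [1.539 0.348 0.034] Mtool [ 1.577 -0.061  0.   ] w 0.1
t 37.95 holder xy -58.4 1.3 z 25.1 F h -7.65 0.14 -0.08 Ftool [ 0.4  -6.72 -3.64] M [1.628 0.284 0.051] Mtool [1.653 0.017 0.028] w -0.2
```

```bash
P="from h import *
st()"; python3 -m jog '[[[-0.2,1.2,0.5],0,0],[[-0.4,2.4,0.9],0,0],[[-0.4,2.4,0.9],0,0]]'>/dev/null; python3 -c "$P"; python3 -m jog '[[[-0.2,1.2,0.5],0,0],[[-0.4,2.4,0.9],0,0],[[-0.4,2.4,0.9],0,0]]'>/dev/null; python3 -c "$P"; python3 -m jog '[[[-0.2,1.2,0.5],0,0],[[-0.4,2.4,0.9],0,0],[[-0.4,2.4,0.9],0,0]]'>/dev/null; python3 -c "$P"; python3 -m jog '[[[-0.2,1.2,0.5],0,0],[[-0.4,2.4,0.9],0,0],[[-0.4,2.4,0.9],0,0]]'>/dev/null; python3 -c "$P"
```

```text
t 38.25 holder xy -57.2 1.2 z 25.1 F h -7.07 0.35 0.86 Ftool [ 0.64 -5.76 -4.15] M [1.666 0.253 0.048] Mtool [1.684 0.048 0.052] w -0.0
t 38.55 holder xy -56.1 1.2 z 25.2 F h -8.21 0.04 0.46 Ftool [ 0.37 -6.97 -4.36] M [1.656 0.278 0.072] Mtool [1.68  0.039 0.019] w -0.2
t 38.85 holder xy -55.3 1.2 z 25.3 F h -8.97 0.81 2.44 Ftool [ 1.26 -6.68 -6.4 ] M [1.691 0.333 0.124] Mtool [ 1.727  0.023 -0.045] w -0.2
t 39.15 holder xy -54.6 1.4 z 25.5 F h -10.33 -0.59 3.58 Ftool [-0.01 -7.36 -8.11] M [1.701 0.315 0.067] Mtool [1.731 0.014 0.017] w -0.3
```

```bash
P="from h import *
st()"; python3 -m jog '[[[-0.2,1.3,0.3],0,0],[[-0.4,2.6,0.5],0,0],[[-0.4,2.6,0.5],0,0]]'>/dev/null; python3 -c "$P"; python3 -m jog '[[[-0.2,1.3,0.3],0,0],[[-0.4,2.6,0.5],0,0],[[-0.4,2.6,0.5],0,0]]'>/dev/null; python3 -c "$P"; python3 -m jog '[[[-0.2,1.3,0.4],0,0],[[-0.4,2.4,0.8],0,0],[[-0.4,2.4,0.8],0,0]]'>/dev/null; python3 -c "$P"
```

```text
t 39.45 holder xy -54.1 1.3 z 25.8 F h -8.81 -0.04 1.27 Ftool [ 0.39 -7.14 -5.31] M [1.889 0.34  0.145] Mtool [ 1.923  0.061 -0.036] w -0.2
t 39.75 holder xy -53.5 1.2 z 26.0 F h -8.53 -0.13 0.3 Ftool [ 0.26 -7.37 -4.3 ] M [2.011 0.315 0.096] Mtool [2.036 0.08  0.036] w 0.3
t 40.05 holder xy -53.1 1.5 z 26.1 F h -10.01 -0.22 1.38 Ftool [ 0.3  -8.17 -5.94] M [1.847 0.313 0.119] Mtool [ 1.876e+00  7.000e-02 -1.000e-03] w -0.0
```

```bash
P="from h import *
st()"; python3 -m jog '[[[-0.2,1.5,0.5],0,0],[[-0.5,2.9,0.9],0,0],[[-0.5,2.9,0.9],0,0]]'>/dev/null; python3 -c "$P"; python3 -m jog '[[[-0.2,1.5,0.5],0,0],[[-0.5,2.9,0.9],0,0],[[-0.5,2.9,0.9],0,0]]'>/dev/null; python3 -c "$P"; python3 - <<'E'
from h import *
from cell import camera
a=camera("wrist");b=camera("side");t=camera("top");st();cv2.imwrite("pics/t13.png",t);cv2.imwrite("pics/w13.png",a);cv2.imwrite("pics/s13.png",b)
cv2.imwrite("pics/ws13.png",np.vstack([np.hstack([cv2.resize(a[80:260,180:420],(400,300)),cv2.resize(b[130:290,200:414],(400,300))]),np.hstack([cv2.resize(t[150:240,250:370],(400,300)),cv2.resize(b[220:300,230:337],(400,300))])]))
E
```

```text
t 40.35 holder xy -51.6 1.5 z 26.4 F h -7.6 1.42 -1.01 Ftool [ 1.73 -7.16 -2.58] M [1.745 0.109 0.143] Mtool [1.736 0.245 0.059] w 0.1
t 40.65 holder xy -48.7 0.7 z 26.7 F h -2.33 1.21 -1.58 Ftool [ 1.25 -2.77  0.38] M [1.109 0.164 0.135] Mtool [ 1.124  0.095 -0.045] w 0.0
t 40.8 holder xy -47.7 0.4 z 26.9 F h -1.72 -0.5 -1.24 Ftool [-0.48 -2.11  0.26] M [0.974 0.098 0.076] Mtool [0.977 0.102 0.018] w 0.2
```

View pics/ws13.png

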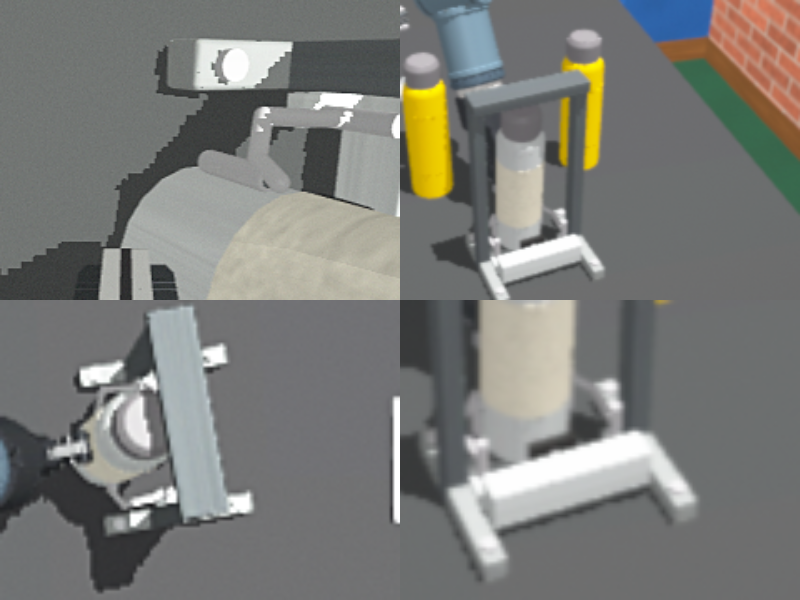

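```bash
P="from h import *
st()"; python3 -m jog '[[[0,0.8,0.7],0,0],[[-0.1,1.6,1.4],0,0],[[-0.1,1.6,1.4],0,0]]'>/dev/null; python3 -c "$P"; python3 -m jog '[[[0,0.8,0.7],0,0],[[-0.1,1.6,1.4],0,0],[[-0.1,1.6,1.4],0,0]]'>/dev/null; python3 -c "$P"; python3 -m jog '[[[0,0.8,0.7],0,0],[[-0.1,1.6,1.4],0,0],[[-0.1,1.6,1.4],0,0]]'>/dev/null; python3 -c "$P"; python3 -m jog '[[[0,0.9,0.6],0,0],[[-0.1,1.7,1.1],0,0],[[-0.1,1.7,1.1],0,0]]'>/dev/null; python3 -c "$P"
```

```text
t 41.1 holder xy -44.7 0.2 z 26.6 F h -1.57 -0.03 -0.62 Ftool [ 0.02 -1.68 -0.19] M [0.599 0.157 0.03 ] Mtool [ 0.619 -0.029 -0.019] w 0.2
t 41.4 holder xy -42.2 0.2 z 26.2 F h -0.56 -0.27 0.64 Ftool [-0.22 -0.2  -0.84] M [0.576 0.126 0.036] Mtool [ 0.59  -0.003 -0.013] w 0.0
t 41.7 holder xy -40.0 0.2 z 25.7 F h -1.5 0.3 1.18 Ftool [ 0.42 -0.76 -1.73] M [0.659 0.094 0.053] Mtool [ 0.667  0.045 -0.003] w -0.3
t 42.0 holder xy -37.1 -0.3 z 25.6 F h 0.55 -0.02 -0.32 Ftool [-0.06  0.33  0.54] M [ 0.499  0.141 -0.017] Mtool [ 0.516 -0.054  0.016] w -0.1
```

```bash
P="from h import *
st()"; python3 -m jog '[[[0,0.9,0.5],0,0],[[-0.1,1.7,1],0,0],[[-0.1,1.7,1],0,0]]'>/dev/null; python3 -c "$P"; python3 -m jog '[[[0,0.9,0.5],0,0],[[-0.1,1.3,0.7],0,0],[[-0.1,1.3,0.7],0,0]]'>/dev/null; python3 -c "$P"; python3 -m jog '[[[0,0.9,0.5],0,0],[[-0.1,1.3,0.7],0,0],[[-0.1,1.3,0.7],0,0]]'>/dev/null; python3 -c "$P"
```

```text
t 42.3 holder xy -35.1 -0.4 z 25.4 F h -1.05 -0.81 -0.08 Ftool [-0.77 -0.98 -0.47] M [0.6   0.171 0.005] Mtool [ 0.622 -0.054 -0.004] w -0.0
t 42.6 holder xy -34.3 -0.0 z 25.5 F h -4.75 -0.16 2.36 Ftool [ 0.16 -3.07 -4.33] M [0.858 0.225 0.003] Mtool [ 0.885 -0.062  0.008] w 0.2
t 42.9 holder xy -33.9 0.4 z 25.4 F h -6.1 0.4 4.3 Ftool [ 0.87 -3.34 -6.63] M [0.891 0.337 0.057] Mtool [ 0.942 -0.128 -0.085] w 0.3
```

```bash
P="from h import *
st()"; python3 -m jog '[[[-0.1,1.3,0.3],0,0],[[-0.3,2.6,0.5],0,0],[[-0.3,2.6,0.5],0,0]]'>/dev/null; python3 -c "$P"; python3 -m jog '[[[-0.1,1.4,0.6],0,0],[[-0.3,2.8,1.2],0,0],[[-0.3,2.8,1.2],0,0]]'>/dev/null; python3 -c "$P"
```

```text
t 43.2 holder xy -33.3 0.7 z 25.8 F h -6.91 -1.37 2.24 Ftool [-0.93 -5.07 -5.29] M [1.355 0.379 0.047] Mtool [ 1.405 -0.094 -0.031] w 0.1
t 43.5 holder xy -33.0 1.7 z 25.9 F h -9.28 -1.33 5.12 Ftool [-0.62 -5.85 -8.92] M [1.373 0.434 0.127] Mtool [ 1.437 -0.1   -0.119] w 0.4
```

```bash
P="from h import *
st()"; python3 -m jog '[[[-0.6,1.7,0.3],0,0],[[-1,3.4,0.6],0,0],[[-1,3.4,0.6],0,0]]'>/dev/null; python3 -c "$P"
```

```text
t 43.8 holder xy -32.7 1.7 z 26.3 F h -9.99 -1.09 2.89 Ftool [-0.41 -7.54 -7.24] M [1.733 0.465 0.071] Mtool [ 1.793 -0.093 -0.029] w -0.1
```

```bash
P="from h import *
st()"; python3 -m jog '[[[-0.6,2,0.5],0,0],[[-1.1,3.6,0.9],0,0],[[-1.1,3.6,0.9],0,0]]'>/dev/null; python3 -c "$P";  python3 -m jog '[[[-0.6,2,0.6],0,0],[[-1.1,4,1.1],0,0],[[-1.1,4,1.1],0,0]]'>/dev/null; python3 -c "$P"
```

```text
t 44.1 holder xy -32.5 1.9 z 26.6 F h -11.47 -0.42 4.62 Ftool [ 0.47 -8.07 -9.36] M [1.766 0.547 0.114] Mtool [ 1.845 -0.135 -0.092] w -0.2
t 44.4 holder xy -32.3 2.4 z 26.9 F h -12.8 -0.85 4.79 Ftool [  0.19  -9.24 -10.11] M [1.841 0.535 0.099] Mtool [ 1.915 -0.114 -0.056] w 0.2
```

```bash
P="from h import *
st()"; python3 -m jog '[[[-0.5,2.3,0.2],0,0],[[-1,4.6,0.4],0,0],[[-1,4.6,0.4],0,0]]'>/dev/null; python3 -c "$P"
```

```text
t 44.7 holder xy -32.2 2.5 z 27.6 F h -12.65 -0.94 0.99 Ftool [ -0.06 -10.88  -6.61] M [2.324 0.574 0.101] Mtool [ 2.395 -0.061  0.004] w 0.2
```

```bash
P="from h import *
st()"; python3 -m jog '[[[-0.6,2.4,0.7],0,0],[[-1.1,4.6,1.3],0,0],[[-1.1,4.6,1.3],0,0]]'>/dev/null; python3 -c "$P"; python3 - <<'E'
from h import *
from cell import camera
b=camera("side");st();t=camera("top");st();cv2.imwrite("pics/t14.png",t);cv2.imwrite("pics/s14.png",b)
cv2.imwrite("pics/ws14.png",np.hstack([cv2.resize(t[150:240,250:370],(400,300)),cv2.resize(b[130:290,200:414],(400,300))]))
E
```

```text
t 45.0 holder xy -31.9 3.2 z 27.8 F h -13.72 -0.28 4.05 Ftool [  0.91 -10.49  -9.69] M [2.095 0.599 0.099] Mtool [ 2.178 -0.115 -0.029] w -0.2
t 45.05 holder xy -31.9 3.2 z 27.8 F h -13.92 -1.33 4.86 Ftool [ -0.07 -10.34 -10.59] M [2.144 0.611 0.078] Mtool [ 2.227 -0.127 -0.008] w -0.1
t 45.1 holder xy -31.9 3.2 z 27.7 F h -14.01 -0.46 4.48 Ftool [  0.78 -10.56 -10.22] M [2.083 0.582 0.105] Mtool [ 2.162 -0.101 -0.029] w -0.3
```

View pics/ws14.png

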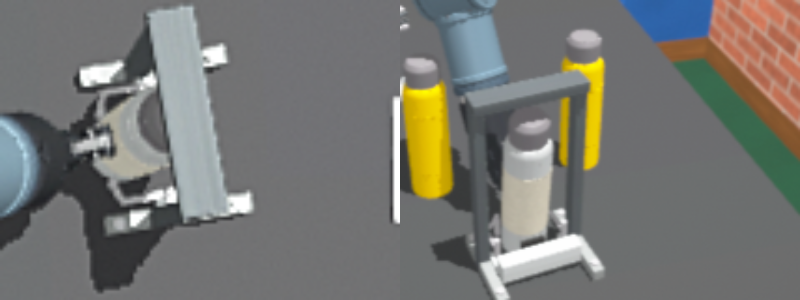

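```bash
P="from h import *
st()"; python3 -m jog '[[[-0.6,2.7,0.4],0,0],[[-1.2,5.4,0.8],0,0],[[-1.2,5.4,0.8],0,0]]'>/dev/null; python3 -c "$P"
```

```text
t 45.4 holder xy -31.7 3.6 z 28.4 F h -14.18 -0.09 2.16 Ftool [  1.1  -11.78  -8.11] M [2.452 0.663 0.1  ] Mtool [ 2.54  -0.101  0.008] w -0.2
```

```bash
P="from h import *
st()"; python3 -m jog '[[[-0.6,2.9,0.5],0,0],[[-1.2,5.7,1.0],0,0],[[-1.2,5.7,1.0],0,0],[[-1.2,5.7,1.0],0,0]]'>/dev/null; python3 -c "$P"
```

```text
t 45.8 holder xy -31.5 4.1 z 28.9 F h -15.69 -2.68 4.33 Ftool [ -1.14 -12.37 -10.86] M [2.533 0.771 0.064] Mtool [ 2.642 -0.187  0.021] w 0.0
```

```bash
python3 -m jog '[[[0,-1.7,-1],0,0],[[0,-3.5,-2],0,0],[[0,-6.9,-4],0,0],[[0.2,-13,-7.4],0,0],[[0.5,-26,-15],0,0],[[0.8,-39,-22],0,0],[[1,-52,-30],0,0],[[1,-52,-30],0,0]]'>/dev/null; python3 - <<'E'
from h import *
from cell import camera
st()
a=camera("wrist");b=camera("side");t=camera("top");st();cv2.imwrite("pics/t15.png",t);cv2.imwrite("pics/s15.png",b);cv2.imwrite("pics/w15.png",a)
cv2.imwrite("pics/ws15.png",np.vstack([np.hstack([cv2.resize(a[60:280,180:473],(400,300)),cv2.resize(b[130:290,200:414],(400,300))]),np.hstack([cv2.resize(t[150:240,250:370],(400,300)),cv2.resize(b[220:300,230:337],(400,300))])]))
E
```

```text
t 46.6 holder xy -95.2 0.7 z 33.2 F h -0.08 0.31 0.85 Ftool [ 0.37  0.31 -0.77] M [0.422 0.173 0.063] Mtool [ 0.454 -0.046 -0.061] w -0.2
t 46.75 holder xy -90.8 -0.0 z 33.5 F h 0.01 -0.1 1.0 Ftool [-0.04  0.44 -0.9 ] M [ 0.406  0.204 -0.004] Mtool [ 0.441 -0.107 -0.017] w 0.0
```

View pics/ws15.png

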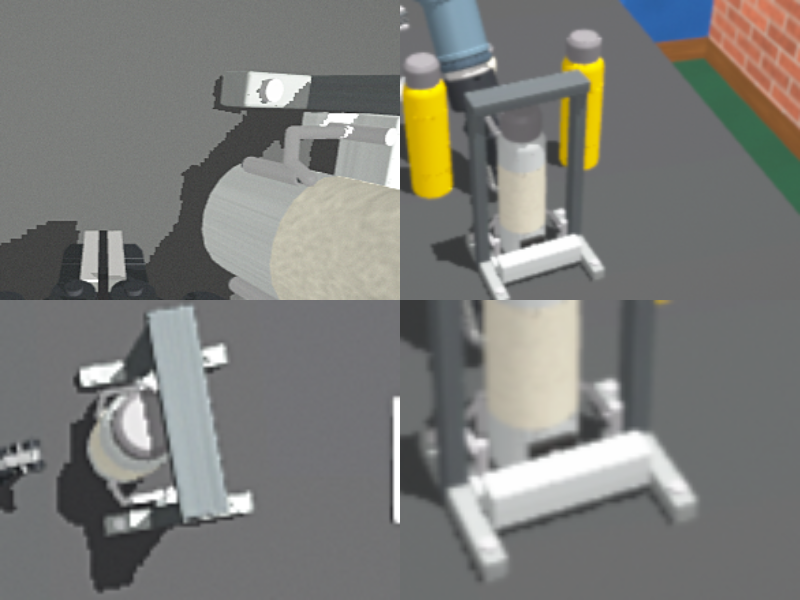

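```bash
python3 - <<'E'
import cv2,numpy as np
a=[cv2.imread(f"pics/s{k}.png")[140:270,225:330] for k in(13,14,15)]
cv2.imwrite("pics/cmp.png",np.hstack([cv2.resize(x,(266,330),interpolation=2) for x in a]))
w=cv2.imread("pics/w15.png");cv2.imwrite("pics/w15c.png",cv2.resize(w[90:320,230:500],None,fx=2.6,fy=2.6,interpolation=2))
t=[cv2.imread(f"pics/t{k}.png")[165:225,265:325] for k in(13,14,15)]
cv2.imwrite("pics/cmpt.png",np.hstack([cv2.resize(x,(266,266),interpolation=2) for x in t]))
E
```

```text
(no output)
```

View pics/cmp.png

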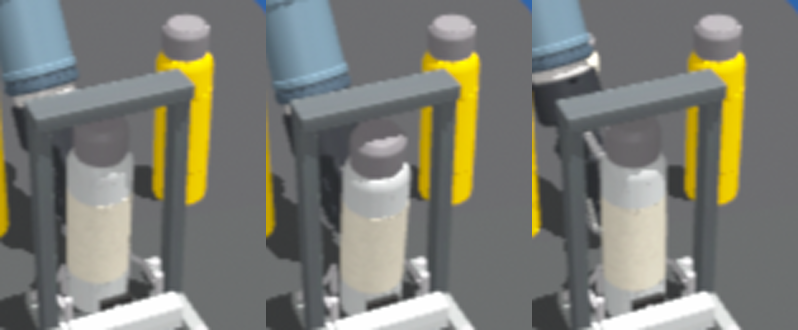

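View pics/cmpt.png

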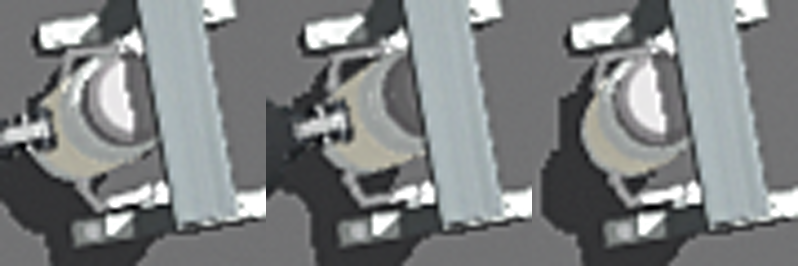

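View pics/w15c.png

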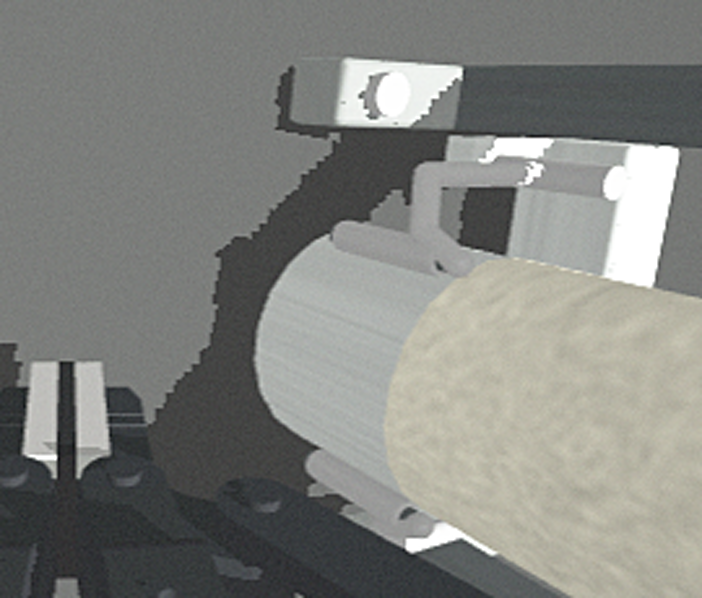

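```bash
python3 - <<'E'
from h import *
from scipy.optimize import least_squares
s=get_state();st();print((s["tool_rot"].T@EX).round(3),s["tool_rot"][2].round(3))
f=lambda p:np.array(p)/2.6+[229.5,89.5]
P=np.array([wonz(f(p),0.,s) for p in [(300,258),(278,285),(262,315),(257,345),(260,375),(272,405),(290,430)]])
r=least_squares(lambda c:np.linalg.norm(P[:,:2]-c,axis=1)-.031,W(5,0,0)[:2])
c=np.array([*r.x,0]);print(H(c),(r.fun*1e3).round(2))
print("rollers low ends", H(wonz(f((345,235)),.012,s)),H(wonz(f((318,462)),.012,s)))
print(go(W(-60,0,17)),go(W(-85,0,17)))
E
```

```text
t 46.75 holder xy -90.8 -0.0 z 33.5 F h 0.01 -0.1 1.0 Ftool [-0.04  0.44 -0.9 ] M [ 0.406  0.204 -0.004] Mtool [ 0.441 -0.107 -0.017] w 0.0
[-0.08   0.9    0.429] [ 0.062  0.434 -0.899]
(np.float64(12.5), np.float64(-1.0)) [-0.62 -0.1   0.85  0.46 -0.32 -0.85  0.36]
rollers low ends (np.float64(-4.6), np.float64(30.4)) (np.float64(-4.5), np.float64(-31.6))
(array([-3.5, 20.6, 28.1]), np.float64(-78.23), None) (array([-1.5, -1.9, 17.4]), np.float64(-78.23), None)
```

```bash
P="from h import *
st()"; python3 -m jog '[[[-1.5,0,16],0,0],[[-2,8,21],0,0],[[-3,20,27],0,0],[[-3.5,29,31],0,0],[[-3.5,29,31],0,0]]'>/dev/null; python3 - <<'E'
from h import *
st();s=get_state();print((s["tool_rot"].T@EX).round(3),s["tool_rot"][2].round(3));print(go(W(-38,-1,18)))
E
```

```text
t 47.25 holder xy -48.0 0.1 z 18.7 F h -0.06 -0.03 0.3 Ftool [-0.01  0.07 -0.3 ] M [0.397 0.137 0.022] Mtool [ 0.418 -0.04  -0.015] w 0.3
[-0.076  0.899  0.431] [ 0.062  0.436 -0.898]
(array([-1.9,  8.6,  4.9]), np.float64(-78.47), None)
```

```bash
P="from h import *
st()"; python3 -m jog '[[[-1,4,2],0,0],[[-1.9,8.6,4.6],0,0],[[-1.9,8.6,4.6],0,0]]'>/dev/null; python3 -c "$P"; python3 -m jog '[[[-0.2,2,0.9],0,0],[[-0.3,3.6,1.7],0,0],[[-0.3,3.6,1.7],0,0]]'>/dev/null; python3 -c "$P"; python3 -m jog '[[[-0.1,1,0.3],0,0],[[-0.3,2,0.6],0,0],[[-0.3,2,0.6],0,0]]'>/dev/null; python3 -c "$P"
```

```text
t 47.55 holder xy -37.8 -1.1 z 18.3 F h -2.21 -0.4 -0.06 Ftool [-0.24 -2.04 -0.93] M [0.639 0.2   0.018] Mtool [ 0.667 -0.054  0.   ] w -0.2
t 47.85 holder xy -34.7 -0.6 z 18.3 F h -5.04 -0.14 3.07 Ftool [ 0.45 -3.21 -4.94] M [0.706 0.148 0.055] Mtool [ 0.724  0.021 -0.001] w -0.0
t 48.15 holder xy -34.3 -0.1 z 18.5 F h -6.39 -0.44 4.21 Ftool [ 0.33 -3.95 -6.56] M [0.898 0.253 0.028] Mtool [ 0.932 -0.047  0.012] w 0.0
```

```bash
P="from h import *
st()"; python3 -m jog '[[[-0.4,1.7,0],0,0],[[-0.7,3.4,0],0,0],[[-0.7,3.4,0],0,0]]'>/dev/null; python3 -c "$P"; python3 -m jog '[[[-0.4,2,0.3],0,0],[[-0.9,4,0.5],0,0],[[-0.9,4,0.5],0,0]]'>/dev/null; python3 -c "$P"; python3 - <<'E'
from h import *
from cell import camera
t=camera("top");st();cv2.imwrite("pics/t16.png",t);a=camera("wrist");cv2.imwrite("pics/w16.png",a)
cv2.imwrite("pics/ws16.png",np.hstack([cv2.resize(t[165:225,265:325],(300,300),interpolation=2),cv2.resize(a[60:280,150:443],(400,300))]))
E
```

```text
t 48.45 holder xy -34.0 -0.1 z 19.2 F h -8.47 -0.44 0.83 Ftool [ 0.31 -7.3  -4.38] M [1.673 0.477 0.119] Mtool [ 1.743 -0.062 -0.036] w -0.1
t 48.75 holder xy -33.7 -0.0 z 19.6 F h -10.48 -1.06 0.07 Ftool [-0.16 -9.49 -4.56] M [1.941 0.524 0.11 ] Mtool [ 2.013e+00 -5.200e-02  1.000e-03] w -0.1
t 48.8 holder xy -33.7 -0.0 z 19.6 F h -10.25 -0.24 -0.05 Ftool [ 0.63 -9.29 -4.28] M [1.93  0.463 0.136] Mtool [1.989 0.011 0.   ] w 0.3
```

View pics/ws16.png

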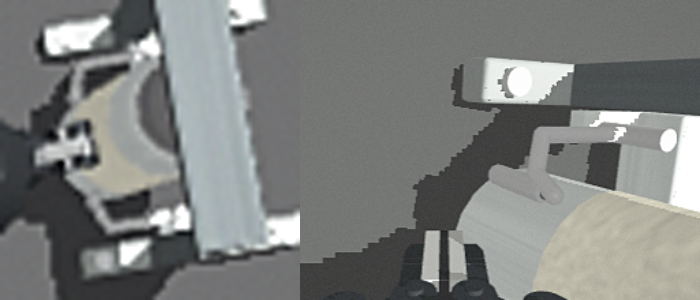

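```bash
python3 - <<'E'
from h import *
w=cv2.imread("pics/w16.png");cv2.imwrite("pics/w16c.png",cv2.resize(w[120:320,230:512],None,fx=2.8,fy=2.8,interpolation=2))
s=cv2.imread("pics/s14.png");cv2.imwrite("pics/s14c.png",cv2.resize(s[150:280,225:330],None,fx=4.6,fy=4.6,interpolation=2))
for nm,c in (("d+0 upright",W(12.5,-1,0)),("pressed",W(14,-1,0))):
  print(nm,[proj("side",c+[0,0,z]).round(1) for z in(0,.175,.222)])
lean=W(14,-1,0);print("lean5", (proj("side",lean+EX*.0194+[0,0,.222])).round(1))
E
```

```text
d+0 upright [array([265.7, 260.6]), array([265.3, 205.4]), array([265.2, 188.5])]
pressed [array([265.9, 261. ]), array([265.6, 205.7]), array([265.5, 188.8])]
lean5 [268.7 193.1]
```

View pics/w16c.png

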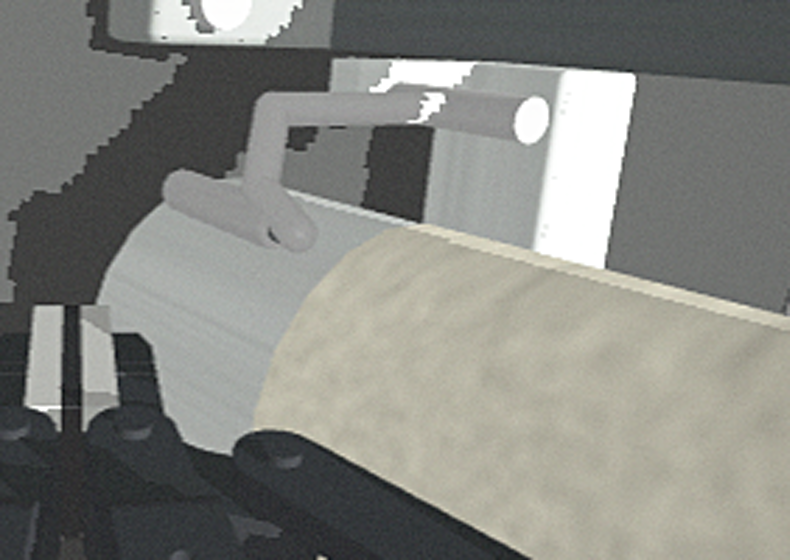

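View pics/s14c.png

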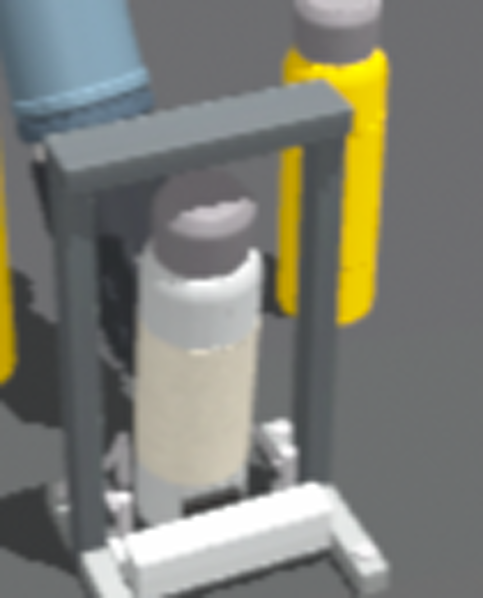

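```bash
python3 -m jog '[[[0,-3,-1.5],0,0],[[0.5,-9,-4.5],0,0],[[1,-18,-8.5],0,0],[[2,-27,-13],0,0],[[2,-27,-14],0,28],[[2,-27,-14],0,28],[[2,-27,-14],0,28],[[2,-27,-14],0,28]]' 120 >/dev/null; python3 - <<'E'
from h import *
from cell import camera
st();s=get_state();print((s["tool_rot"].T@EX).round(3),s["tool_rot"][2].round(3));print(go(W(-49,-1,20)))
t=camera("top");b=camera("side");a=camera("wrist");cv2.imwrite("pics/w17.png",a);cv2.imwrite("pics/t17.png",t)
cv2.imwrite("pics/ws17.png",np.hstack([cv2.resize(t[165:225,265:325],(300,300),interpolation=2),cv2.resize(a[60:320,150:497],(400,300))]))
E
```

```text
t 49.65 holder xy -63.6 -0.7 z 21.0 F h 0.61 1.36 1.09 Ftool [ 1.37  1.08 -0.59] M [ 0.478  0.203 -0.007] Mtool [ 0.511 -0.093  0.001] w 28.4
[-0.085  0.903  0.42 ] [ 0.066  0.426 -0.902]
(array([-1.6, 12.8,  7. ]), np.float64(-78.05), None)
```

View pics/ws17.png

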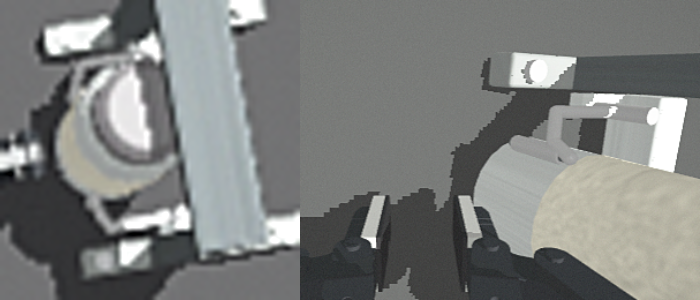

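```bash
P="from h import *
st()"; python3 -m jog '[[[-0.5,5,2.8],0,28],[[-1.2,9,5],0,28],[[-1.6,12,6.6],0,28],[[-1.6,12,6.6],0,28]]' >/dev/null; python3 -c "$P"; python3 -m jog '[[[-0.2,1.8,0.8],0,28],[[-0.3,3.6,1.6],0,28],[[-0.3,3.6,1.6],0,28]]' >/dev/null; python3 -c "$P"; python3 -m jog '[[[-0.3,1.4,0.3],0,28],[[-0.5,2.8,0.5],0,28],[[-0.5,2.8,0.5],0,28]]' >/dev/null; python3 -c "$P"
```

```text
t 50.2 holder xy -48.9 -1.6 z 19.9 F h 0.03 -0.76 0.6 Ftool [-0.72  0.24 -0.6 ] M [0.456 0.141 0.069] Mtool [ 0.48  -0.011 -0.047] w 28.0
t 50.5 holder xy -46.3 -1.1 z 19.8 F h -3.18 0.17 0.12 Ftool [ 0.45 -2.81 -1.43] M [0.934 0.232 0.136] Mtool [ 0.969  0.027 -0.066] w 27.6
t 50.8 holder xy -45.8 -0.6 z 20.2 F h -7.06 0.7 0.8 Ftool [ 1.36 -6.01 -3.59] M [1.383 0.378 0.16 ] Mtool [ 1.441 -0.005 -0.071] w 28.0
```

```bash
P="from h import *
st()"; python3 -m jog '[[[-0.5,2.1,0.4],0,28],[[-1,4.2,0.7],0,28],[[-1,4.2,0.7],0,28]]' >/dev/null; python3 -c "$P"; python3 - <<'E'
from h import *
from cell import camera
t=camera("top");st();cv2.imwrite("pics/t18.png",t);b=camera("side");cv2.imwrite("pics/s18.png",b)
cv2.imwrite("pics/ws18.png",np.hstack([cv2.resize(t[165:225,265:325],(300,300),interpolation=2),cv2.resize(b[150:280,225:330],(242,300),interpolation=2)]))
E
```

```text
t 51.1 holder xy -45.1 -0.0 z 20.8 F h -10.23 0.11 0.25 Ftool [ 1.05 -9.16 -4.43] M [1.945 0.5   0.193] Mtool [ 2.017  0.011 -0.051] w 27.9
t 51.15 holder xy -45.1 -0.1 z 20.8 F h -10.87 -1.04 2.16 Ftool [ 0.11 -9.01 -6.53] M [1.901 0.453 0.192] Mtool [ 1.963  0.045 -0.039] w 28.0
```

View pics/ws18.png

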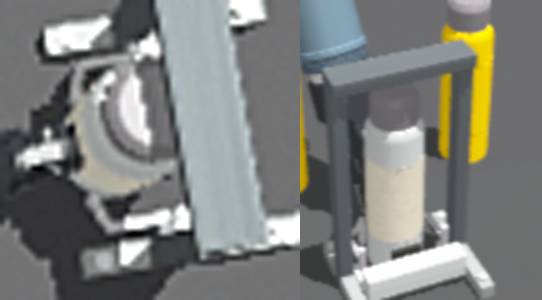

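```bash
P="from h import *
st()"; python3 -m jog '[[[-0.7,2.6,0.4],0,28],[[-1.3,5,0.8],0,28],[[-1.3,5,0.8],0,28]]' >/dev/null; python3 -c "$P"
```

```text
t 51.5 holder xy -44.6 0.4 z 21.4 F h -12.76 -0.8 2.29 Ftool [  0.6  -10.7   -7.34] M [2.159 0.557 0.12 ] Mtool [ 2.233 -0.021  0.038] w 28.1
```

```bash
P="from h import *
st()"; python3 -m jog '[[[-0.7,2.8,0.4],0,28],[[-1.4,5.6,0.8],0,28],[[-1.4,5.6,0.8],0,28]]' >/dev/null; python3 -c "$P"
```

```text
t 51.8 holder xy -44.3 1.1 z 22.1 F h -14.05 -1.47 1.46 Ftool [  0.07 -12.3   -7.1 ] M [2.42  0.657 0.219] Mtool [ 2.517 -0.009 -0.034] w 27.9
```

```bash
P="from h import *
st()"; python3 -m jog '[[[-0.8,3,0.5],0,28],[[-1.5,5.9,0.9],0,28],[[-1.5,5.9,0.9],0,28]]' >/dev/null; python3 -c "$P"; python3 -c "
from h import *
from cell import camera
t=camera('top');st();b=camera('side')
cv2.imwrite('pics/ws19.png',np.hstack([cv2.resize(t[165:225,265:325],(300,300),interpolation=2),cv2.resize(b[150:280,225:330],(242,300),interpolation=2)]))"
```

```text
t 52.1 holder xy -44.1 1.9 z 22.8 F h -15.14 -0.41 2.72 Ftool [  1.43 -12.77  -8.46] M [2.552 0.648 0.198] Mtool [2.64  0.028 0.025] w 27.7
t 52.15 holder xy -44.1 1.8 z 22.8 F h -15.36 -0.82 3.48 Ftool [  1.1  -12.7   -9.28] M [2.544 0.645 0.173] Mtool [2.63  0.019 0.047] w 28.1
```

View pics/ws19.png

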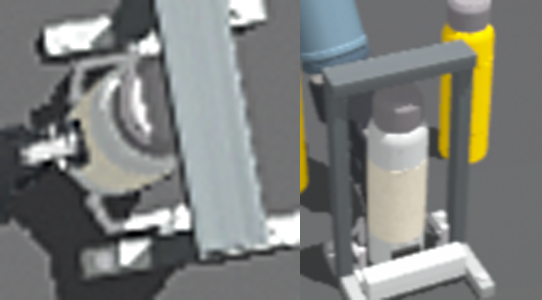

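```bash
python3 -m jog '[[[0,-1.8,-0.8],0,28],[[0.2,-4.5,-2],0,28],[[0.6,-9,-4.5],0,28],[[1,-20,-10],0,28],[[2,-35,-18],0,28],[[3,-60,-30],0,28],[[4,-85,-45],0,28],[[4,-85,-45],0,28],[[4,-85,-45],0,28]]' >/dev/null; python3 - <<'E'
from h import *
from cell import camera
st()
s=get_state();a=camera("wrist");b=camera("side");t=camera("top");st();cv2.imwrite("pics/w20.png",a)
cv2.imwrite("pics/t20.png",t);cv2.imwrite("pics/s20.png",b)
cv2.imwrite("pics/ws20.png",np.hstack([cv2.resize(t[110:260,180:340],(320,300),interpolation=2),cv2.resize(b[150:280,225:330],(242,300),interpolation=2)]))
cv2.imwrite("pics/w20c.png",cv2.resize(a[60:290,230:500],None,fx=2.6,fy=2.6,interpolation=2))
E
```

```text
t 53.1 holder xy -141.5 -4.9 z 30.3 F h 0.13 1.01 0.85 Ftool [ 1.05  0.53 -0.6 ] M [ 0.339  0.115 -0.009] Mtool [ 0.355 -0.035  0.025] w 28.0
t 53.25 holder xy -139.0 -5.1 z 30.3 F h 0.31 1.54 0.48 Ftool [ 1.53  0.57 -0.14] M [ 0.425  0.119 -0.065] Mtool [ 0.434 -0.045  0.089] w 28.3
```

View pics/ws20.png

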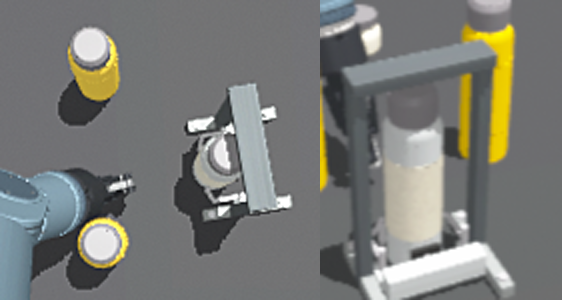

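View pics/w20c.png

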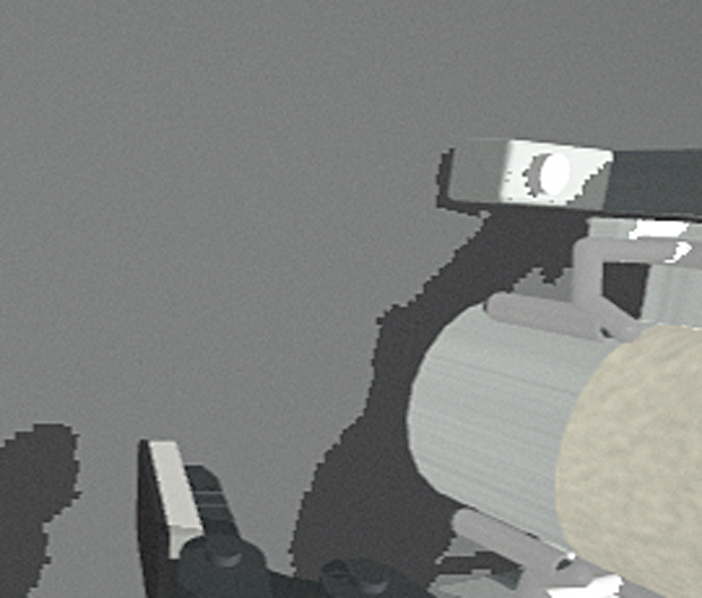

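```bash
python3 -m jog '[[[3,-5,-40],0,28],[[5,-10,-85],0,28],[[5,-20,-130],0,28],[[5,-20,-175],0,28],[[5,-20,-220],0,28],[[5,-20,-220],0,28],[[5,-20,-220],0,28],[[5,-20,-220],0,28]]' >/dev/null; python3 - <<'E'
from h import *
from cell import camera
from scipy.optimize import least_squares
st()
b=camera("side");t=camera("top")
cv2.imwrite("pics/s21.png",b);cv2.imwrite("pics/t21.png",t)
cv2.imwrite("pics/ws21.png",np.hstack([cv2.resize(t[60:300],(450,211)),cv2.resize(b[100:300,150:380],(243,211))]))
def cap(im,x0,y0,w,h,th):
    c=im.astype(int)[y0:y0+h,x0:x0+w];g=c.min(2);m=((g>th)&(c.max(2)-g<30)).astype(np.uint8);n,l,s_,ce=cv2.connectedComponentsWithStats(m);i=1+np.argmax(s_[1:,4]);return ce[i]+[x0,y0]
t0=cv2.imread("pics/top0.png")
for n,r in dict(yf=(214,120,26,28),yn=(216,216,32,30),jar=(105,170,35,35),brushblade=(110,212,40,40),tee=(360,170,40,55)).items(): print(n,cap(t0,*r,185),cap(t,*r,185))
E
```

```text
t 54.05 holder xy -242.5 -27.5 z 222.3 F h 0.52 -0.35 -0.17 Ftool [-0.42  0.39  0.32] M [ 0.374  0.21  -0.016] Mtool [ 0.413 -0.117  0.001] w 28.0
yf [224.72272727 131.83181818] [224.70319635 131.79908676]
yn [230.81938326 230.49339207] [229.49773756 230.88235294]
jar [121.2428884  185.10940919] [121.24726477 185.10503282]
brushblade [130.31827112 235.50884086] [138.625 249.375]
tee [372.01466276 197.53372434] [372.01466276 197.53372434]
```

View pics/ws21.png

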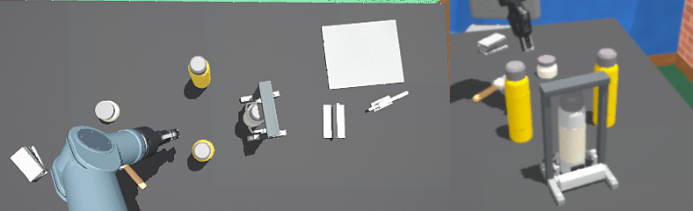

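```bash
python3 - <<'E'
from h import *
from scipy.optimize import least_squares
import cell
print(cell.get_state()["time"],cell.get_state()["ft_force"])
print(cell.finish_job())
E
```

```text
54.15 [-0.73028224 -0.44239366 -0.23729004]
the job is handed in; nothing more can be done
None
```

The can is seated in the holder and standing upright behind both catches, and the job was handed in at about 54 s. It was not kept fully upright on the way in: it leaned forward by an estimated 3–5° for a while.

**How it was pushed:** With the tool pointing straight down, the outer knuckle of the gripper met the can about 60 mm up, which was too high for the catches. I used that contact only for the gentle sideways line-up, at about 2–3 N. The jog rows have no tilt command, so I leaned the tool about 25–30° by repeatedly commanding poses just out of reach. The fingertips could then push low.

**Past the catches:** Passing them took at most about 10 N.

**Pressing on the buffer:** I pressed twice.
- **First press:** it reached about 15.7 N, and the can leaned forward, probably because a gripper link also touched it higher up. The lean had begun by the time it passed the catches. It stood up again when I backed off.
- **Second press:** I did this one lower, with the fingers 28 mm apart. It reached about 15.3 N with a lean of 1–2° at most.
- **Force at the buffer:** these are wrist readings, so the force on the buffer itself was lower by the bench friction, roughly 2–3 N.

**Last checks:**
- **Seating:** after the first press the can's centre was at holder x about 12.5 mm, y about -1 mm, and the rollers were back at ±31 mm, so the catches were shut. After the second press I checked this only by eye, and it looked the same.
- **Jar and tee:** neither had moved in the top view.
- **Brush:** the arm partly hid it from the top camera, so that check failed to confirm it. It looked unmoved from the side.
- **Near yellow can:** its measured position differed by about 1 pixel, which may only be shadow from the gripper; the gripper passed close to it.
- **Robot:** clear of everything, with no contact force.

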